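# Empties into the pedal bin, lid let down softly

## Robot

A 6-joint arm with a two-finger parallel gripper is mounted at the origin on the work surface. World frame = base frame: x ahead of the robot, y to its left, z up, the work surface at z = 0. Lengths are in m, angles in rad, forces in N, time in s.
With the tool pointing down it reaches from about 0.325 to 0.775 m from the base axis. Payload 5.5 kg.
Tool frame: the origin (TCP) lies midway between the tips of the shut fingers; the grasp point (between the pads) lies 19 mm behind it (ctrl.grip_point_offset is the distance from the TCP to the grasp point, in m); y points along the fingers, x is the direction in which the jaws open and shut, and the axes are right-handed (so a half turn about y gives the same grasp; the last joint's range is limited). The gripper opens to 85 mm and grips with 20 to 120 N. Pads are 22 mm wide; open, the fingers measure 114 mm over their backs; the gripper's body (76 mm by 85 mm) begins 54 mm behind the grasp point. The pads swing forward as they close: fully open they stand 13 mm farther back than shut.
Start: joints at [-1.252, 0.091, 1.231, -0, 1.82, -0.057], TCP at [0.22, -0.558, 0.231] pointing down, gripper open.
Joint ranges: [-2.87, 2.87], [-0.86, 2.18], [0.17, 2.46], [-1.51, 4.65], [0.06, 2.69], [-2.65, 2.65]. Speed limits (rad/s): [2.57, 2.57, 3.01, 3.14, 3.14, 3.14].

## Interface

Orientations are given as [roll, pitch, yaw] about the fixed x, y, z axes, in that order (R = Rz(yaw) Ry(pitch) Rx(roll)).
In Python, from workcell import ctrl gives the robot as it stands.
- The arm moves only by the tool drive_tool, never from a script. Its argument "targets" is a list of rows, each an object with "translation": the shift along the tool's x, y, z in m, a list of three; "rot": the turn, a rotation vector about the tool's x, y, z in rad, a list of three; "claw": the gripper command: -1 is fully open, 1 is shut, values between are in proportion. A call has 1 to 8 rows; each row is the pose to reach, as a shift and turn from the pose commanded when the call began, along the tool's axes at that moment; what a row does not reach only later rows make up. A row lasts 1/8 s, in which the tool goes at most 62.5 mm and 10.7 degrees, less where a joint would pass 70% of its speed; a pose out of reach is approached as far as the arm can. A call with a gripper value outside its range is refused whole. The fingers move at their own pace and stop on an object; the grip force is fixed at half the most. Time passes only in rows, so rows that repeat a pose let the fingers close. It gives the time, the measured TCP pose, the force and the opening at its end, in the units of the state.
- ctrl.observe(): the state, without advancing time (a new reading comes with each control period).
- ctrl.read_camera(name): name is "scene" or "top" or "wrist"; returns a dict with "img" (420x560x3 uint8, red, green, blue), "z_map" (420x560 float32, m along the optical axis (not along the pixel's ray), 0 where there is no reading), "camera_matrix" (3x3 intrinsics, pixels), "xyz" and "orientation" of the camera in the world. Camera axes: x right, y down, z forward; pixel columns grow to the right and rows downward; lengths in m; the calibration is good to about 2 mm. A picture is of the moment at which its call begins.
- ctrl.close_job(): hands the job in, once; it reports no verdict.
Trained networks look in the newest picture that a camera, given by its name, has taken for a name from the list of things; names that differ only in an ending like _2 or _b are one class to them, and where a whole thing is asked for, a point or a joint stands for the part that bears it (a point fixed in the world has none). Each returns a list of dicts, best first, with "confidence" (0 to 1); they miss things now and then, are a little off and sometimes report something else, mostly with a low value. They report only what shows in the picture. A call takes as long as a camera call.
- ctrl.look_for(camera, thing): "extent" ([left, top, right, bottom] in pixels, round what is visible of it).
- ctrl.pinpoint(camera, thing): "pixel" ([column, row] in pixels: a listed point, or the origin of a listed thing).
The state is a dict: "time": time; "joint_pos": joint angles; "joint_vel": joint speeds; "joint_efforts": joint torques, N m; "eef_pos": TCP position; "ee_rot": TCP orientation; "ft_force": force on the tool from outside, world axes, zero at the start; "torque": the same for the moment, N m; "gripper_width": finger opening in m.
Only numpy, scipy, OpenCV 4.12 (cv2) and the standard library are available. Lean on these libraries where they do the work, as an engineer would, in place of code of your own. Each camera call takes 0.05 s, during which the arm holds its last target.

## Task

Clear the empties off the desk: prop the pedal bin open by standing the glass paperweight on its pedal and letting go, then put every empty drink carton that is there, and the biscuit box that has been pushed part-way under the riser, down inside the bin. Then lift the paperweight off slowly so that the pedal comes back up with it and the lid closes softly, never banging down, and stand the paperweight back on its cork coaster. Leave the game case, the dock and the carrying shell where they are.

Things in the scene. Friction and masses are not known exactly. Their poses are not given: they have to be found in the camera images.
- bin: the grey-green pedal bin, fixed to the desk: 230 x 230 mm outside, walls 5 mm, rim 235 mm above the desk, inner floor 45 mm above the desk, square open mouth. Origin: centre of its footprint, at desk height. Its -x side is the front with the pedal, the lid hinges along its +x (rear) rim; z up. Empties may be let fall once they are below the rim.
- bin_mouth (a point): centre of the bin's mouth, at rim height (235 mm); axes as the bin's.
- pedal (a joint): angle of the pedal: 0 up at rest, 0.22 rad fully down. Lever 160 mm from its pivot to the middle of the pad; sprung up by the lid's weight and a spring, it needs about 2.5 N at the pad to start down and about 1 N to stay down; let go, it flies up and the lid bangs.
- pedal_pad (a point): centre of the top of the black pedal pad, 84 mm (bin's x) by 90 mm (bin's y), in front of the bin, 65 mm from the bin's front wall. At rest the pad slopes up away from the bin by 0.22 rad with its centre about 53 mm above the desk; fully down it is level, its top 18 mm above the desk and its centre at bin x = -0.18, y = 0.
- lid (a joint): opening angle of the bin's lid: 0 shut, 1.4 rad with the pedal fully down; about 6.4 times the pedal's angle (a rod links them, with a little play). Lid 240 x 236 x 12 mm, 60 g. It must never come down faster than about 2.5 rad/s.
- lid_edge (a point): middle of the lid's front edge; 240 mm from the hinge. With the lid fully up it stands at bin x = +0.07, 470 mm above the desk.
- paperweight: frosted glass cube, 64 mm on a side, about 0.65 kg, standing on the coaster at the start; heavy enough to hold the pedal fully down. Origin: centre of its underside; z up, sides along x and y.
- coaster: round cork coaster, 110 mm across, 5 mm thick, fixed on the desk. Origin: centre of its underside, at desk height.
- carton_a: an empty drink carton lying flat on the desk, a plain closed box of 110 x 46 x 36 mm (x, y, z), about 30 g; origin at its centre; x along its length, z (36 mm) up at the start. Cream with an orange band. May be absent.
- carton_b: an empty drink carton lying flat on the desk, a plain closed box of 110 x 46 x 36 mm (x, y, z), about 30 g; origin at its centre; x along its length, z (36 mm) up at the start. Pale green with a green band. May be absent.
- carton_c: an empty drink carton lying flat on the desk, a plain closed box of 110 x 46 x 36 mm (x, y, z), about 30 g; origin at its centre; x along its length, z (36 mm) up at the start. Pale pink with a dark pink band. May be absent.
- carton_d: an empty drink carton lying flat on the desk, a plain closed box of 110 x 46 x 36 mm (x, y, z), about 30 g; origin at its centre; x along its length, z (36 mm) up at the start. Pale blue-grey with a blue band. May be absent.
- biscuit_box: an empty red biscuit box with a cream band, a closed box of 180 x 60 x 30 mm (x, y, z), about 40 g, lying flat; origin at its centre. At the start it lies in one of the riser's two bays, its length along the bay, sticking out of the front by about 80 mm: it must be drawn straight out before it can be lifted.
- riser: low wooden desk riser fixed along the side of the desk: 220 mm deep (x), 340 mm long (y), top 90 mm high, underside 76 mm high. Origin: centre of its footprint, at desk height. Its -x face is the open front (at x = -0.11): two bays, each 149 mm wide, centred at y = +0.0815 and y = -0.0815, with 14 mm walls beside them and a closed back.
- game_case: dark flat game case, 170 x 105 x 14 mm, lying in the riser's other bay, sticking out about as far as the biscuit box. Origin: centre of its underside. Stays where it is.
- dock: white plastic dock, 70 x 130 x 80 mm, standing on top of the riser. Origin: centre of its underside. Stays where it is.
- carry_shell: navy carrying shell, 115 x 260 x 45 mm (x, y, z), lying on the desk beyond the cartons. Origin: centre of its underside. Stays where it is. To the right of it, out of the way at the far edge of the desk, a wooden rack of upright game cases, 186 mm tall, is fixed.

How it is judged:
By the outcome, as a careful person would: the job done as asked, in the order asked, and still so for the second after the job is handed in, with the robot touching nothing.
Of carton_a, carton_b, carton_c, carton_d only 2 to 4 are there at a start; the rules pass over those that are not, and their reading is None.
At some moment in a run one of carton_a, carton_b, carton_c, carton_d may be knocked a few centimetres aside while the robot is not near it.
It also fails if it takes over 210 s, if anything falls off the work surface, if the arm or the gripper's body presses on something with over 40 N, if the wrist force passes 120 N, or if a joint passes its speed limit or range.

## Working session

There is one attempt and no reset: what is moved stays moved. The work goes in short steps, Python scripts to look and compute and a tool call to move; the robot and the scene stay as the last step left them, time stands still between calls to the robot, and variables do not carry over. Pictures are saved under pics/ and viewed, and the job is handed in when it is done.

Besides the shell and the picture viewer there is one more tool, called after "Call:" as name([rows], argument=value, ...), one row to a line, values as JSON. drive_tool: Moves the arm, as the interface text tells. Its arguments: {"type":"object","properties":{"targets":{"type":"array"}},"required":["targets"]}

```bash
ls; mkdir -p pics; cat > h.py <<'E'
import numpy as np, cv2
from scipy.spatial.transform import Rotation as R
from workcell import ctrl
def cam(n,save=None):
    c=ctrl.read_camera(n)
    if save: cv2.imwrite('pics/'+save+'.png',c['img'][:,:,::-1])
    return c
def rotm(o):
    o=np.array(o)
    if o.shape==(3,3): return o
    return R.from_euler('xyz',o).as_matrix()
def cloud(c):
    K=np.array(c['camera_matrix']);z=c['z_map'];h,w=z.shape
    u,v=np.meshgrid(np.arange(w),np.arange(h))
    P=np.stack([(u-K[0,2])/K[0,0]*z,(v-K[1,2])/K[1,1]*z,z],-1)
    W=P@rotm(c['orientation']).T+np.array(c['xyz'])
    W[z==0]=np.nan
    return W
E
python3 - <<'E'
from h import *
for n in ('scene','top','wrist'):
    c=cam(n,n+'0'); print(n,c['xyz'],c['orientation'],c['camera_matrix'])
    for t in 'bin pedal_pad paperweight coaster carton_a biscuit_box riser game_case carry_shell dock'.split():
        print(t,[(np.round(d['confidence'],2),np.round(d['extent'])) for d in ctrl.look_for(n,t)][:5])
print(ctrl.observe())
E
```

```text
pics
scene [ 0.86233447 -0.51980259  0.96863143] [-2.51200196  0.00682973  0.51855418] [[382.81624547   0.         281.16853663]
 [  0.         382.81624547 211.66501459]
 [  0.           0.           1.        ]]
bin [(np.float64(0.9), array([263.,  75., 379., 186.])), (np.float64(0.7), array([281., 231., 323., 262.]))]
pedal_pad [(np.float64(0.96), array([258., 146., 294., 165.])), (np.float64(0.67), array([255., 191., 284., 223.]))]
paperweight [(np.float64(0.66), array([255., 189., 285., 222.]))]
coaster [(np.float64(0.8), array([251., 202., 286., 227.])), (np.float64(0.69), array([282., 230., 318., 258.]))]
carton_a [(np.float64(0.78), array([217., 233., 259., 270.])), (np.float64(0.74), array([304., 203., 344., 241.])), (np.float64(0.65), array([283., 232., 319., 258.]))]
biscuit_box [(np.float64(0.94), array([154., 295., 190., 330.]))]
riser [(np.float64(0.95), array([ 52., 292., 241., 418.]))]
game_case [(np.float64(0.59), array([196., 326., 245., 368.]))]
carry_shell [(np.float64(0.91), array([318., 222., 391., 311.]))]
dock [(np.float64(0.64), array([101., 347., 165., 413.]
[... 1567 characters left out ...]
e []
carry_shell []
dock []
{'time': 1.65, 'joint_pos': array([-1.25170121e+00,  9.10768851e-02,  1.23070606e+00, -1.12194341e-05,
        1.81977884e+00, -5.66992092e-02]), 'joint_vel': array([-0.00029629, -0.00028983, -0.00196551,  0.00064769,  0.00015284,
        0.000259  ]), 'joint_efforts': array([ 2.31877220e-05, -4.58457649e+01, -4.18079996e+01, -5.26203712e-05,
        9.38868216e-04, -2.08407371e-07]), 'eef_pos': array([ 0.22020766, -0.55814802,  0.23128564]), 'ee_rot': array([-1.57080893e+00, -3.02050260e-05, -1.19500476e+00]), 'ft_force': array([-0.49205058,  0.56935601, -0.78640318]), 'torque': array([ 0.02115821, -0.03313673, -0.01858792]), 'gripper_width': 0.08537485920581349}
```

View pics/scene0.png

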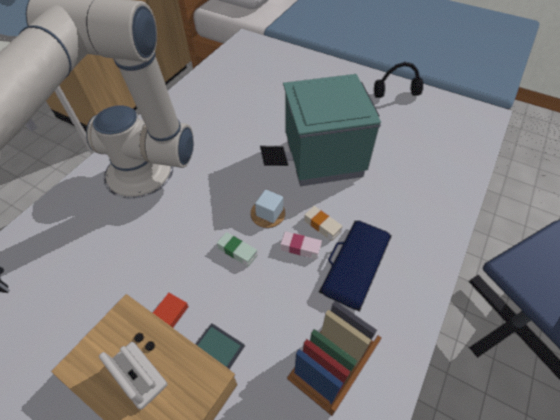

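View pics/top0.png

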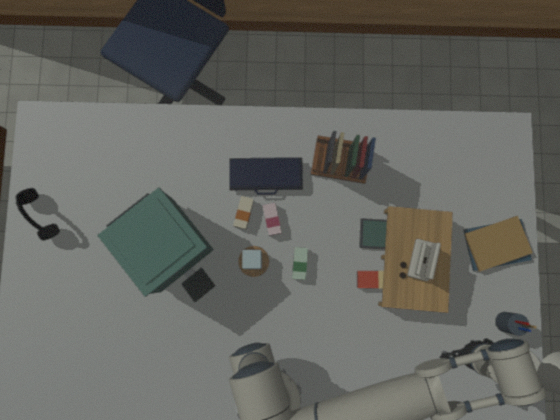

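View pics/wrist0.png

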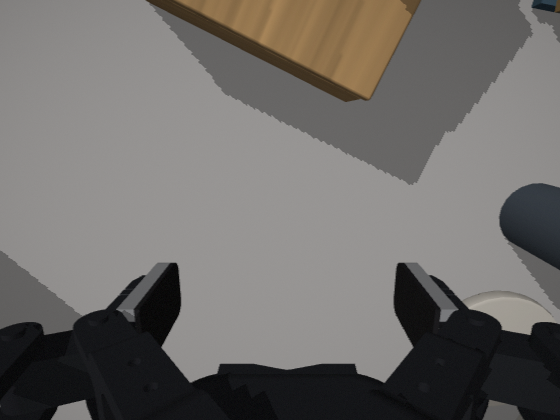

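```bash
cat >> h.py <<'E'
def boxfit(W,mask):
    P=W[mask]; P=P[~np.isnan(P).any(1)]
    (c,s,a)=cv2.minAreaRect((P[:,:2]*1000).astype(np.float32))
    return len(P),np.round(c,1),np.round(s,1),round(a,1),np.round(np.percentile(P[:,2],[5,50,95])*1000,1)
def reg(W,box,zlo,zhi,ero=0):
    m=np.zeros(W.shape[:2],bool);l,t,r,b=box;m[t:b,l:r]=1
    z=W[:,:,2];return m&(z>zlo)&(z<zhi)
E
python3 - <<'E'
from h import *
c=cam('top');W=cloud(c)
for n,b,zl,zh in [('cream',(228,192,258,232),.025,.05),('pink',(260,198,286,240),.025,.05),('green',(288,243,314,286),.025,.05),
 ('pw',(238,240,272,280),.055,.09),('coaster',(234,240,275,282),.003,.02),('pad',(178,260,222,308),.03,.09),('lid',(90,180,215,300),.225,.3),
 ('bis',(350,262,390,296),.02,.05),('case',(350,210,390,255),.008,.03),('riser',(378,200,460,315),.08,.1),('dock',(400,230,446,286),.12,.2),('shell',(225,150,310,200),.03,.06)]:
    try: print(n,boxfit(W,reg(W,b,zl,zh)))
    except Exception as e: print(n,e)
print('desk',np.nanmedian(W[320:350,300:340,2]))
c=cam('scene');W=cloud(c)
for n,b,zl,zh in [('cream',(300,200,346,242),.025,.05),('pink',(278,228,322,262),.025,.05),('green',(214,229,260,272),.025,.05),
 ('pw',(250,185,290,225),.055,.09),('pad',(255,140,296,170),.03,.09),('lid',(260,70,385,190),.225,.3),
 ('bis',(150,290,192,332),.02,.05),('case',(190,320,248,370),.008,.03),('riser',(50,290,245,419),.08,.1),('dock',(90,340,170,419),.12,.2),('shell',(310,215,395,311),.03,.06)]:
    try: print(n,boxfit(W,reg(W,b,zl,zh)))
    except Exception as e: print(n,e)
print('desk',np.nanmedian(W[320:350,240:260,2]))
E
```

```text
cream (417, array([656.1, 101.8]), array([ 51.9, 139.3]), 72.8, array([29.6, 36.1, 42.4]))
pink (414, array([622.4,   5.7]), array([112.1,  46.2]), 13.3, array([30.5, 35.8, 42.1]))
green (432, array([469.1, -95.8]), array([ 46.4, 110.2]), 86.6, array([29.9, 36.5, 42.1]))
pw (356, array([477.6,  71. ]), array([61.2, 61.8]), 1.4, array([62.6, 68.8, 73.9]))
coaster (480, array([475. ,  64.1]), array([144.5, 142. ]), 1.3, array([ 3.2,  5.6, 11.5]))
pad (746, array([399.6, 254.2]), array([102.4, 101. ]), 40.4, array([39.2, 53. , 65.4]))
lid (6311, array([522.8, 366.5]), array([252.9, 237.6]), 40.6, array([240.2, 247.8, 253.8]))
bis (429, array([ 418.7, -341.7]), array([55.3, 88.5]), 1.2, array([24.2, 30.2, 35.4]))
case (745, array([ 591.9, -344.6]), array([119.4, 157. ]), 79.8, array([ 9.2, 14.1, 20.3]))
riser (5605, array([ 491.3, -489.4]), array([224. , 340.5]), 86.2, array([84.2, 89.9, 95.9]))
dock (494, array([ 485.8, -500.3]), array([ 57.1, 117.1]), 77.9, array([123.5, 143.4, 171.7]))
shell (2291, array([765.8,  29.9]), array([149.3, 259.1]), 2.6, array([34.5, 43.6, 50.4]))
desk 0.00
[... 346 characters left out ...]
, array([59.1, 68.3, 71.4]))
pad (617, array([393.6, 258.6]), array([103. , 116.6]), 41.1, array([39.7, 52.5, 67.7]))
lid (4528, array([522.3, 363.8]), array([251.3, 241.2]), 40.7, array([234.4, 247.8, 251.2]))
bis (616, array([ 418.8, -335.3]), array([69. , 61.4]), 89.4, array([26.5, 30.2, 33.1]))
case (1155, array([ 588.3, -344.7]), array([ 66.9, 122.5]), 86.7, array([11.7, 14.7, 17.6]))
riser (11607, array([ 490.2, -491.3]), array([220.4, 341.8]), 86.0, array([87.8, 90.4, 93. ]))
dock (991, array([ 486.9, -506.4]), array([ 47. , 119.8]), 76.3, array([127.2, 152.9, 171.3]))
shell (3981, array([723.3,  23.9]), array([238.6, 257. ]), 2.3, array([33.6, 43.9, 47.5]))
desk 0.0006858552904773219
```

```bash
cat >> h.py <<'E'
def comp(W,box,zlo,zhi):
    m=reg(W,box,zlo,zhi).astype(np.uint8)
    m=cv2.morphologyEx(m,cv2.MORPH_OPEN,np.ones((3,3),np.uint8))
    n,l,s,_=cv2.connectedComponentsWithStats(m)
    return l==1+np.argmax(s[1:,4])
def go(xyz,yaw,s=None):
    "shift in tool axes for TCP to go to xyz (m), tool down with yaw deg"
    s=ctrl.observe() if s is None else s
    R0=rotm(s['ee_rot']); Rt=R.from_euler('xyz',[-np.pi/2,0,np.radians(yaw)]).as_matrix()
    t=R0.T@(np.array(xyz)-s['eef_pos']); r=R.from_matrix(R0.T@Rt).as_rotvec()
    print('t',np.round(t,4),'r',np.round(r,4),'rows>=',round(max(np.linalg.norm(t)/.0625,np.linalg.norm(r)/.187),1)); return t,r
def st():
    s=ctrl.observe();print('t',s['time'],'p',np.round(s['eef_pos'],4),'yaw',np.round(np.degrees(s['ee_rot']),2),'F',np.round(s['ft_force'],2),'w',round(s['gripper_width'],4))
E
python3 - <<'E'
from h import *
from scipy.ndimage import binary_erosion
for cn,L in [('top',[('cream',(228,192,258,232),.022,.05),('pink',(260,198,286,240),.022,.05),('green',(288,243,314,286),.022,.05),('pw',(238,240,272,280),.05,.09),('pad',(178,260,222,308),.03,.09),('lid',(90,180,215,300),.225,.3),('bis',(350,262,390,296),.018,.05),('case',(350,210,390,255),.008,.03)]),
 ('scene',[('cream',(300,200,346,242),.022,.05),('pink',(278,228,322,262),.022,.05),('green',(214,229,260,272),.022,.05),('pw',(250,185,290,225),.058,.09),('pad',(255,140,296,170),.03,.09),('bis',(150,290,192,332),.018,.05)])]:
    c=cam(cn);W=cloud(c)
    for n,b,zl,zh in L: print(cn,n,boxfit(W,comp(W,b,zl,zh)))
go([.478,.068,.20],92)
E
```

```text
top cream (412, array([642.9, 106.4]), array([ 48. , 110.1]), 76.8, array([29. , 36.1, 42. ]))
top pink (411, array([622.7,   5.7]), array([111.5,  46. ]), 12.7, array([29.6, 36.1, 41.8]))
top green (422, array([469.5, -95.7]), array([ 46.2, 109.3]), 86.3, array([29.3, 36.1, 41.4]))
top pw (359, array([477.6,  71. ]), array([61.3, 61.8]), 1.3, array([63.1, 69. , 74.8]))
top pad (705, array([396.2, 257.7]), array([102.9,  90. ]), 40.7, array([39.9, 52.9, 63.7]))
top lid (6286, array([522.5, 366.1]), array([252.3, 237. ]), 40.6, array([240.2, 247.7, 253.7]))
top bis (425, array([ 418.6, -341.1]), array([55.3, 87.7]), 1.3, array([23.4, 29.8, 36.2]))
top case (641, array([ 580.6, -353.4]), array([ 90.3, 104.9]), 86.9, array([ 9.3, 14.7, 21.1]))
scene cream (561, array([643.8, 103.2]), array([ 49.6, 111.5]), 77.3, array([26.3, 35.7, 39. ]))
scene pink (620, array([622. ,   2.8]), array([110.8,  49.4]), 12.5, array([26.8, 35.9, 39.1]))
scene green (615, array([469.5, -98.7]), array([ 48.3, 112.1]), 85.9, array([26.8, 35.9, 38.8]))
scene pw (395, array([478.6,  66.2]), array([63.9, 65.6]), 1.9, array([62. , 68.7, 71.7]))
scene pad (593, array([397.6, 254.1]), array([103. , 100.3]), 40.8, array([38.7, 52.6, 65.6]))
scene bis (620, array([ 418.6, -336.1]), array([61.5, 69.2]), 0.7, array([24.7, 30.2, 33.1]))
t [-0.4878  0.0313  0.4696] r [ 0.     -2.8007 -0.    ] rows>= 15.0
```

Call:
drive_tool([
  {"translation": [-0.03,-0.01,0.03],"rot": [0,-0.18,0],"claw": -1},
  {"translation": [-0.06,-0.02,0.06],"rot": [0,-0.36,0],"claw": -1},
  {"translation": [-0.09,-0.02,0.09],"rot": [0,-0.54,0],"claw": -1},
  {"translation": [-0.12,-0.02,0.12],"rot": [0,-0.72,0],"claw": -1},
  {"translation": [-0.15,-0.02,0.15],"rot": [0,-0.9,0],"claw": -1},
  {"translation": [-0.18,-0.02,0.18],"rot": [0,-1.08,0],"claw": -1},
  {"translation": [-0.21,-0.02,0.21],"rot": [0,-1.26,0],"claw": -1},
  {"translation": [-0.24,-0.02,0.24],"rot": [0,-1.4,0],"claw": -1},
])

```text
time: 2.85
eef_pos: [0.3557, -0.2455, 0.2515]
ee_rot: [-1.571, -0.0, 0.21]
ft_force: [0.9, -0.2, -0.7]
gripper_width: 0.0851
```

```bash
python3 -c "
from h import *
st();go([.478,.068,.24],92)"
```

```text
t 2.85 p [ 0.3557 -0.2455  0.2515] yaw [-9.003e+01 -3.000e-02  1.202e+01] F [ 0.85 -0.24 -0.69] w 0.0851
t [0.1849 0.0114 0.2812] r [ 7.0000e-04 -1.3959e+00  0.0000e+00] rows>= 7.5
```

Call:
drive_tool([
  {"translation": [0.023,0.0,0.035],"rot": [0,-0.175,0],"claw": -1},
  {"translation": [0.046,0.0,0.07],"rot": [0,-0.35,0],"claw": -1},
  {"translation": [0.07,0.0,0.105],"rot": [0,-0.525,0],"claw": -1},
  {"translation": [0.093,0.0,0.14],"rot": [0,-0.7,0],"claw": -1},
  {"translation": [0.116,0.0,0.175],"rot": [0,-0.875,0],"claw": -1},
  {"translation": [0.139,0.0,0.21],"rot": [0,-1.05,0],"claw": -1},
  {"translation": [0.162,0.01,0.246],"rot": [0,-1.225,0],"claw": -1},
  {"translation": [0.185,0.011,0.281],"rot": [0,-1.396,0],"claw": -1},
])

```text
time: 3.85
eef_pos: [0.4794, 0.0674, 0.2397]
ee_rot: [-1.57, 0.0, 1.607]
ft_force: [0.2, 0.2, 0.8]
gripper_width: 0.0854
```

```bash
python3 -c "
from h import *
st();c=cam('wrist','w1');W=cloud(c)
m=comp(W,(0,0,560,420),.05,.09);print(boxfit(W,m)); ys,xs=np.nonzero(m);print(xs.min(),xs.max(),ys.min(),ys.max(),m.sum())
print(c['xyz'],c['orientation'])
cam('scene','s1')
"
```

```text
t 3.85 p [0.4794 0.0674 0.2397] yaw [-8.997e+01  1.000e-02  9.207e+01] F [0.22 0.16 0.78] w 0.0854
(6162, array([376.4, 238.9]), array([51.8, 90.2]), 40.4, array([51.2, 56.5, 60.6]))
432 543 16 128 6162
[0.41412384 0.06512741 0.38152839] [ 2.88011309e+00 -1.80730973e-04  1.60729513e+00]
```

View pics/w1.png

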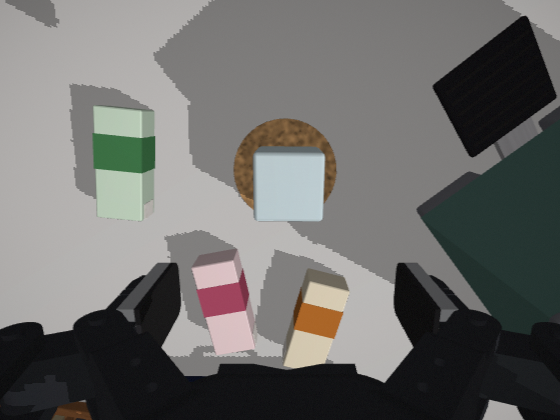

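View pics/s1.png

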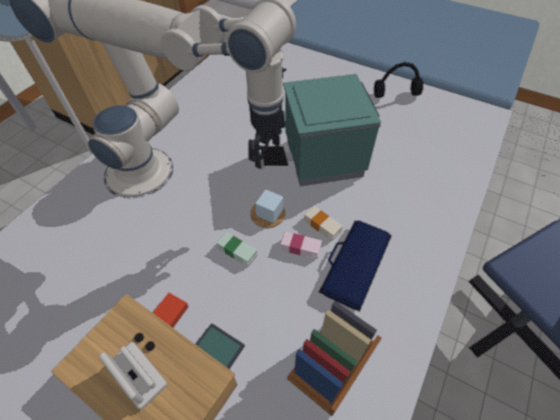

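```bash
python3 -c "
from h import *
W1=cloud(cam('scene'));W2=cloud(cam('top'))
P=np.concatenate([W1.reshape(-1,3),W2.reshape(-1,3)]);P=P[~np.isnan(P).any(1)]
a=np.arctan2(.0674,.4794);d=np.array([np.cos(a),np.sin(a)]);n=np.array([-d[1],d[0]])
q=P[:,:2]-[.4794,.0674];r=q@d;l=q@n;h=P[:,2]-.2397
for z in np.arange(0,.5,.03):
    m=(h>z)&(h<z+.03)&(abs(l)<.13)&(abs(r)<.16)
    if m.sum()>5: print(round(z,2),m.sum(),'r',np.round(np.percentile(r[m],[1,50,99]),3),'l',np.round(np.percentile(l[m],[1,99]),3))
# wrist cam cube
c=cam('wrist');W=cloud(c)
m=comp(W,(220,110,360,240),.05,.09);print(boxfit(W,m))
m=comp(W,(60,80,180,240),.025,.05);print('green',boxfit(W,m))
m=comp(W,(180,240,265,340),.025,.05);print('pink',boxfit(W,m))
m=comp(W,(420,0,560,160),.03,.09);print('pad',boxfit(W,m))
"
```

```text
0.0 81 r [-0.012  0.006  0.052] l [-0.055  0.129]
0.03 104 r [-0.011  0.006  0.019] l [-0.058  0.064]
0.06 268 r [-0.017  0.006  0.021] l [-0.073  0.071]
0.09 332 r [-0.017  0.005  0.021] l [-0.07   0.066]
0.12 242 r [-0.027  0.012  0.038] l [-0.037  0.005]
0.15 412 r [-0.029  0.015  0.038] l [-0.037  0.01 ]
0.18 323 r [-0.031  0.018  0.04 ] l [-0.039  0.011]
0.21 419 r [-0.029  0.016  0.038] l [-0.038  0.009]
0.24 636 r [-0.158  0.006  0.038] l [-0.049  0.054]
0.27 1164 r [-0.158 -0.134  0.04 ] l [-0.057  0.058]
0.3 2322 r [-0.16  -0.107  0.042] l [-0.069  0.068]
0.33 1936 r [-0.159 -0.004  0.049] l [-0.07   0.068]
0.36 3814 r [-0.037  0.007  0.041] l [-0.067  0.064]
(4953, array([477.7,  68.5]), array([64.4, 63.9]), 0.9, array([65.6, 68.1, 69.4]))
green (5678, array([468.4, -97.9]), array([ 47.9, 110. ]), 86.4, array([31.5, 35.2, 36.5]))
pink (3583, array([617.2,   2.5]), array([102.6,  47.3]), 13.1, array([30.8, 35.3, 36.6]))
pad (11506, array([396.5, 256.2]), array([104.8,  90.3]), 40.4, array([39.3, 52.8, 61.4]))
```

```bash
python3 -c "
from h import *
a=np.radians(40.6);d=np.array([np.cos(a),np.sin(a)]);n=np.array([-d[1],d[0]])
for cn,b,lb in [('wrist',(420,0,560,165),None),('top',(178,260,222,308),(90,180,215,300)),('scene',(255,140,296,170),(260,70,385,190))]:
    c=cam(cn);W=cloud(c)
    P=W[comp(W,b,.02,.09)];u=P[:,:2]@d;v=P[:,:2]@n
    # profile width in v for u slices
    for k in np.arange(np.floor(u.min()*100)/100,u.max(),.01):
        m=(u>=k)&(u<k+.01)
        if m.sum()>3: print(cn,round(k+.005,3),m.sum(),np.round([v[m].min(),v[m].max(),np.median(P[m,2])],4))
    for t in ('pedal_pad','bin_mouth','bin','lid_edge','paperweight'):
        for q in ctrl.pinpoint(cn,t)[:2]:
            px=np.array(q['pixel']);i,j=int(px[1]),int(px[0]);print(cn,t,round(q['confidence'],2),px.round(1),W[i,j].round(3),(W[i,j,:2]@d).round(3),(W[i,j,:2]@n).round(3))
    if lb:
        P=W[comp(W,lb,.235,.3)];u=P[:,:2]@d;v=P[:,:2]@n;print('lid',np.percentile(u,[.5,99.5]).round(4),np.percentile(v,[.5,99.5]).round(4))
"
```

```text
wrist 0.415 711 [-0.1081 -0.0186  0.0597]
wrist 0.425 1319 [-0.1085 -0.0183  0.0595]
wrist 0.435 1252 [-0.1085 -0.0185  0.0571]
wrist 0.445 1174 [-0.1083 -0.0186  0.0548]
wrist 0.455 1158 [-0.1085 -0.0186  0.0527]
wrist 0.465 1100 [-0.1088 -0.0185  0.0506]
wrist 0.475 1073 [-0.1086 -0.0196  0.0484]
wrist 0.485 1015 [-0.1085 -0.019   0.0462]
wrist 0.495 786 [-0.1086 -0.0188  0.0437]
wrist 0.505 411 [-0.0823 -0.0447  0.0394]
wrist 0.515 1746 [-0.0935 -0.0266  0.0544]
wrist 0.525 41 [-0.0812 -0.014   0.0233]
wrist pedal_pad 0.83 [497.5  93.1] [0.391 0.249 0.051] 0.458 -0.065
wrist bin 0.93 [552.5 220.3] [0.476 0.239 0.159] 0.517 -0.128
wrist paperweight 0.97 [291.9 173.9] [0.464 0.069 0.068] 0.397 -0.25
top 0.415 23 [-0.1054 -0.0269  0.0599]
top 0.425 78 [-0.1065 -0.0196  0.0615]
top 0.435 78 [-0.1054 -0.0167  0.0572]
top 0.445 79 [-0.1066 -0.0177  0.0564]
top 0.455 76 [-0.1067 -0.0176  0.0544]
top 0.465 76 [-0.1065 -0.0174  0.053 ]
top 0.475 79 [-0.107  -0.0182  0.0502]
top 0.485 74 [-0.1057 -0.0174  0.047 ]
top 0.495 68 [-0.1068 -0.021   0.0448]
top 0.505 30 [-0.0801 -0.045   0.0399]

[... 733 characters left out ...]
57 [-0.111  -0.029   0.0489]
scene 0.485 57 [-0.1099 -0.0214  0.0472]
scene 0.495 48 [-0.1094 -0.0206  0.0438]
scene 0.505 26 [-0.0844 -0.0461  0.0394]
scene 0.515 88 [-0.1167 -0.0164  0.0575]
scene pedal_pad 0.65 [271.5 153.9] [0.378 0.248 0.055] 0.449 -0.057
scene pedal_pad 0.38 [158.2 326.7] [ 0.452 -0.395  0.088] 0.086 -0.594
scene bin_mouth 0.64 [329.1 100. ] [0.519 0.358 0.248] 0.627 -0.066
scene bin 0.91 [322.8 157.5] [0.56  0.248 0.128] 0.586 -0.177
scene bin 0.27 [298.  243.9] [ 0.617 -0.006  0.037] 0.465 -0.406
scene lid_edge 0.75 [286.  105.3] [0.37  0.363 0.168] 0.518 0.035
scene paperweight 0.59 [270.2 212.3] [0.499 0.037 0.056] 0.403 -0.297
lid [0.5096 0.7543] [-0.1825  0.0513]
```

```bash
python3 -c "
from h import *
st();go([.4777,.0685,.018],90.9)"
```

```text
t 5.0 p [0.4793 0.066  0.2403] yaw [-90.     0.    91.73] F [ 0.61  0.55 -0.36] w 0.0851
t [0.0026 0.2223 0.0015] r [-0.      0.0145 -0.    ] rows>= 3.6
```

Call:
drive_tool([
  {"translation": [0.002,0.04,0.0015],"rot": [0,0.017,0],"claw": -1},
  {"translation": [0.002,0.085,0.0015],"rot": [0,0.017,0],"claw": -1},
  {"translation": [0.002,0.13,0.0015],"rot": [0,0.017,0],"claw": -1},
  {"translation": [0.002,0.17,0.0015],"rot": [0,0.017,0],"claw": -1},
  {"translation": [0.002,0.2,0.0015],"rot": [0,0.017,0],"claw": -1},
  {"translation": [0.002,0.222,0.0015],"rot": [0,0.017,0],"claw": -1},
  {"translation": [0.002,0.222,0.0015],"rot": [0,0.017,0],"claw": -1},
])

```text
time: 5.88
eef_pos: [0.4762, 0.0678, 0.0163]
ee_rot: [-1.567, 0.0, 1.584]
ft_force: [-0.4, 0.2, 0.9]
gripper_width: 0.0855
```

Call:
drive_tool([
  {"translation": [0,0,0],"rot": [0,0,0],"claw": 0.0},
  {"translation": [0,0,0],"rot": [0,0,0],"claw": 1},
  {"translation": [0,0,0],"rot": [0,0,0],"claw": 1},
  {"translation": [0,0,0],"rot": [0,0,0],"claw": 1},
  {"translation": [0,0,0],"rot": [0,0,0],"claw": 1},
  {"translation": [0,0,0],"rot": [0,0,0],"claw": 1},
])

```text
time: 6.62
eef_pos: [0.4789, 0.0682, 0.0201]
ee_rot: [-1.574, -0.0, 1.584]
ft_force: [0.0, 0.9, 5.5]
gripper_width: 0.0631
```

Call:
drive_tool([
  {"translation": [0,-0.005,0],"rot": [0,0,0],"claw": 1},
  {"translation": [0,-0.03,0],"rot": [0,0,0],"claw": 1},
  {"translation": [0,-0.06,0],"rot": [0,0,0],"claw": 1},
  {"translation": [0,-0.09,0],"rot": [0,0,0],"claw": 1},
  {"translation": [0,-0.1,0],"rot": [0,0,0],"claw": 1},
])

```text
time: 7.25
eef_pos: [0.478, 0.0678, 0.1193]
ee_rot: [-1.572, 0.0, 1.584]
ft_force: [0.1, 0.3, -5.5]
gripper_width: 0.0633
```

```bash
python3 -c "
from h import *
st();go([.3822,.2440,.118],130.6);cam('wrist','w2')"
```

```text
t 7.25 p [0.478  0.0678 0.1193] yaw [-9.007e+01  1.000e-02  9.075e+01] F [ 0.08  0.27 -5.49] w 0.0633
t [0.1774 0.0012 0.0935] r [ 1.100e-03 -6.955e-01 -5.000e-04] rows>= 3.7
```

View pics/w2.png

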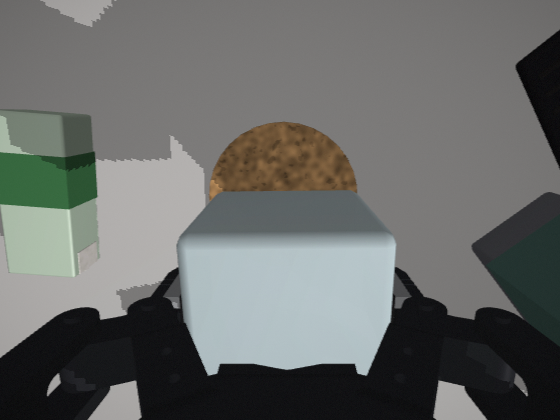

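Call:
drive_tool([
  {"translation": [0.02,0,0.01],"rot": [0,-0.08,0],"claw": 1},
  {"translation": [0.05,0,0.026],"rot": [0,-0.19,0],"claw": 1},
  {"translation": [0.08,0,0.042],"rot": [0,-0.31,0],"claw": 1},
  {"translation": [0.11,0,0.058],"rot": [0,-0.43,0],"claw": 1},
  {"translation": [0.14,0,0.073],"rot": [0,-0.55,0],"claw": 1},
  {"translation": [0.165,0,0.087],"rot": [0,-0.65,0],"claw": 1},
  {"translation": [0.1775,0,0.0935],"rot": [0,-0.6955,0],"claw": 1},
  {"translation": [0.1775,0,0.0935],"rot": [0,-0.6955,0],"claw": 1},
])

```text
time: 8.3
eef_pos: [0.3813, 0.2442, 0.1171]
ee_rot: [-1.569, -0.0, 2.28]
ft_force: [0.5, -0.5, -6.1]
gripper_width: 0.0635
```

```bash
python3 -c "
from h import *
st();go([.3822,.2440,.032],130.6);cam('scene','s3');cam('top','t3')
import cv2
a=cv2.imread('pics/s3.png')[40:260,180:420];cv2.imwrite('pics/s3c.png',cv2.resize(a,None,fx=2.5,fy=2.5))"
```

```text
t 8.3 p [0.3813 0.2442 0.1171] yaw [-89.88  -0.   130.64] F [ 0.51 -0.48 -6.13] w 0.0635
t [-0.0008  0.0851 -0.0007] r [-0.0021  0.0007  0.0001] rows>= 1.4
```

View pics/s3c.png

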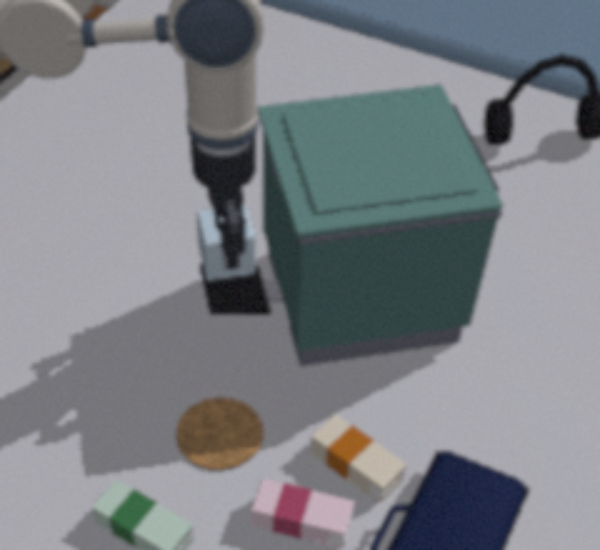

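Call:
drive_tool([
  {"translation": [0,0.02,0],"rot": [0,0,0],"claw": 1},
  {"translation": [0,0.036,0],"rot": [0,0,0],"claw": 1},
  {"translation": [0,0.041,0],"rot": [0,0,0],"claw": 1},
  {"translation": [0,0.046,0],"rot": [0,0,0],"claw": 1},
  {"translation": [0,0.051,0],"rot": [0,0,0],"claw": 1},
  {"translation": [0,0.056,0],"rot": [0,0,0],"claw": 1},
  {"translation": [0,0.061,0],"rot": [0,0,0],"claw": 1},
  {"translation": [0,0.066,0],"rot": [0,0,0],"claw": 1},
])

```text
time: 9.4
eef_pos: [0.3819, 0.2442, 0.052]
ee_rot: [-1.571, 0.0, 2.28]
ft_force: [-0.0, -1.0, -2.7]
gripper_width: 0.0635
```

Call:
drive_tool([
  {"translation": [0,0.004,0],"rot": [0,0,0],"claw": 1},
  {"translation": [0,0.008,0],"rot": [0,0,0],"claw": 1},
  {"translation": [0,0.012,0],"rot": [0,0,0],"claw": 1},
  {"translation": [0,0.014,0],"rot": [0,0,0],"claw": 1},
  {"translation": [0,0.016,0],"rot": [0,0,0],"claw": 1},
  {"translation": [0,0.016,0],"rot": [0,0,0],"claw": 1},
])

```text
time: 10.15
eef_pos: [0.3819, 0.2442, 0.0361]
ee_rot: [-1.571, -0.0, 2.279]
ft_force: [-0.3, -0.8, -3.1]
gripper_width: 0.0632
```

```bash
python3 -c "
from h import *
st();cam('scene','s4');st()
import cv2
a=cv2.imread('pics/s4.png')[20:220,180:420];cv2.imwrite('pics/s4c.png',cv2.resize(a,None,fx=2.5,fy=2.5))"
```

```text
t 10.15 p [0.3819 0.2442 0.0361] yaw [-89.99  -0.   130.6 ] F [-0.26 -0.8  -3.12] w 0.0632
t 10.2 p [0.3819 0.2442 0.0363] yaw [-90.    -0.   130.61] F [-1.53 -0.4  -4.75] w 0.0631
```

View pics/s4c.png

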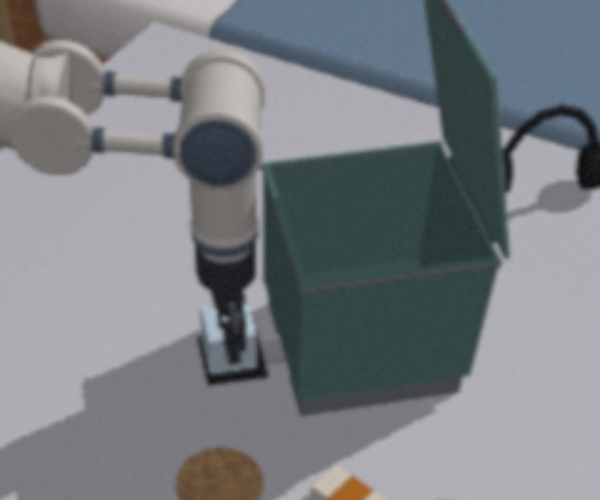

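Call:
drive_tool([
  {"translation": [0,0.001,0],"rot": [0,0,0],"claw": 1},
  {"translation": [0,0.002,0],"rot": [0,0,0],"claw": 1},
  {"translation": [0,0.003,0],"rot": [0,0,0],"claw": 1},
  {"translation": [0,0.003,0],"rot": [0,0,0],"claw": 1},
])

```text
time: 10.7
eef_pos: [0.3819, 0.2442, 0.0333]
ee_rot: [-1.571, 0.0, 2.28]
ft_force: [0.1, 0.4, -4.8]
gripper_width: 0.063
```

Call:
drive_tool([
  {"translation": [0,0.001,0],"rot": [0,0,0],"claw": 1},
  {"translation": [0,0.0015,0],"rot": [0,0,0],"claw": 1},
  {"translation": [0,0.0015,0],"rot": [0,0,0],"claw": 1},
])

```text
time: 11.08
eef_pos: [0.3821, 0.2443, 0.033]
ee_rot: [-1.572, 0.0, 2.28]
ft_force: [-3.7, -2.4, 4.0]
gripper_width: 0.0634
```

Call:
drive_tool([
  {"translation": [0,0,0],"rot": [0,0,0],"claw": -0.4},
  {"translation": [0,0,0],"rot": [0,0,0],"claw": -0.55},
  {"translation": [0,0,0],"rot": [0,0,0],"claw": -0.7},
  {"translation": [0,0,0],"rot": [0,0,0],"claw": -1},
  {"translation": [0,0,0],"rot": [0,0,0],"claw": -1},
  {"translation": [0,0,0],"rot": [0,0,0],"claw": -1},
])

```text
time: 11.82
eef_pos: [0.3819, 0.2442, 0.0317]
ee_rot: [-1.571, 0.0, 2.279]
ft_force: [1.0, -0.3, -0.7]
gripper_width: 0.0851
```

```bash
python3 -c "
from h import *
st();cam('scene','s5')
import cv2
a=cv2.imread('pics/s5.png')[20:220,180:420];cv2.imwrite('pics/s5c.png',cv2.resize(a,None,fx=2.5,fy=2.5))"
```

```text
t 11.825 p [0.3819 0.2442 0.0317] yaw [-90.    0.  130.6] F [ 1.01 -0.31 -0.7 ] w 0.0851
```

View pics/s5c.png

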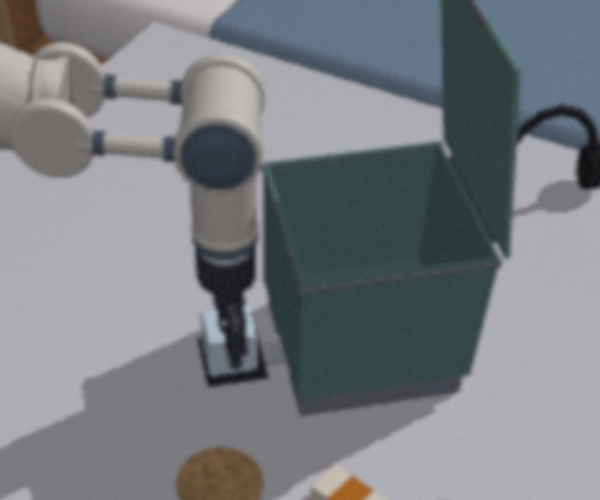

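Call:
drive_tool([
  {"translation": [0,-0.01,0],"rot": [0,0,0],"claw": -1},
  {"translation": [0,-0.03,0],"rot": [0,0,0],"claw": -1},
  {"translation": [0,-0.06,0],"rot": [0,0,0],"claw": -1},
  {"translation": [0,-0.1,0],"rot": [0,0,0],"claw": -1},
  {"translation": [0,-0.14,0],"rot": [0,0,0],"claw": -1},
  {"translation": [0,-0.17,0],"rot": [0,0,0],"claw": -1},
])

```text
time: 12.62
eef_pos: [0.3822, 0.2443, 0.2048]
ee_rot: [-1.574, 0.001, 2.28]
ft_force: [-0.2, 0.2, -0.1]
gripper_width: 0.0857
```

```bash
python3 -c "
from h import *
st();W=cloud(cam('scene','s6'));T=cloud(cam('top','t6'));
L={'top':[('cream',(228,192,258,232)),('pink',(260,198,286,240)),('green',(288,243,314,286))],'scene':[('cream',(300,200,346,242)),('pink',(278,228,322,262)),('green',(214,229,260,272))]}
for cn,X in (('top',T),('scene',W)):
  for n,b in L[cn]: print(cn,n,boxfit(X,comp(X,b,.022,.05)))
go([.468,-.0975,.20],-4)
"
```

```text
t 12.625 p [0.3822 0.2443 0.2048] yaw [-9.0160e+01  3.0000e-02  1.3061e+02] F [-0.2   0.25 -0.14] w 0.0857
top cream (418, array([643.3, 106.4]), array([ 47.6, 110.8]), 76.6, array([29.2, 36. , 42.2]))
top pink (407, array([622. ,   5.6]), array([110.1,  46. ]), 12.7, array([29.8, 36.1, 42.2]))
top green (433, array([469. , -95.8]), array([ 46.6, 110. ]), 86.4, array([29.2, 36.1, 42.2]))
scene cream (566, array([643.2, 103.4]), array([ 48.9, 110.5]), 76.8, array([26.5, 35.8, 39. ]))
scene pink (619, array([622.2,   2.8]), array([111.2,  49.3]), 13.1, array([27.7, 35.8, 38.9]))
scene green (611, array([469.4, -99.1]), array([ 48. , 110.6]), 85.6, array([27. , 36. , 38.8]))
t [-0.3151  0.0061  0.1585] r [0.0057 2.3493 0.0082] rows>= 12.6
```

View pics/s6.png

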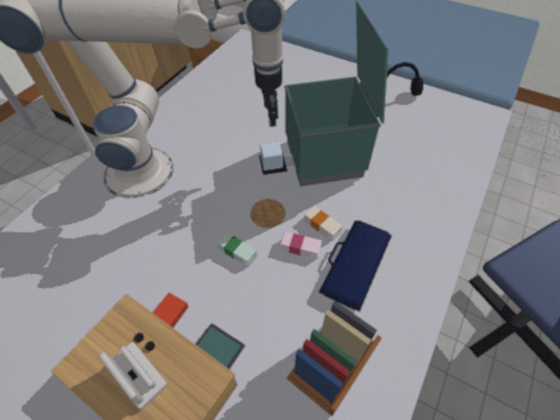

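```bash
python3 -c "
from h import *
go([.469,-.0975,.15],86)"
```

```text
t [-0.3157  0.0561  0.1581] r [0.0079 0.7785 0.0014] rows>= 5.7
```

Call:
drive_tool([
  {"translation": [-0.03,0,0.015],"rot": [0,0.08,0],"claw": -1},
  {"translation": [-0.075,0,0.038],"rot": [0,0.19,0],"claw": -1},
  {"translation": [-0.12,0,0.06],"rot": [0,0.3,0],"claw": -1},
  {"translation": [-0.17,0.01,0.085],"rot": [0,0.42,0],"claw": -1},
  {"translation": [-0.22,0.03,0.11],"rot": [0,0.54,0],"claw": -1},
  {"translation": [-0.27,0.05,0.135],"rot": [0,0.66,0],"claw": -1},
  {"translation": [-0.305,0.056,0.153],"rot": [0,0.76,0],"claw": -1},
  {"translation": [-0.3155,0.056,0.158],"rot": [0.005,0.7785,0],"claw": -1},
])

```text
time: 13.72
eef_pos: [0.4666, -0.1, 0.144]
ee_rot: [-1.563, 0.002, 1.497]
ft_force: [-0.2, -0.3, 0.4]
gripper_width: 0.0852
```

```bash
cat >> h.py <<'E'
def wcarton(save):
    "fit all carton-like tops in the wrist view"
    st();c=cam('wrist',save);W=cloud(c);st()
    m=((W[:,:,2]>.026)&(W[:,:,2]<.048)).astype(np.uint8)
    m=cv2.morphologyEx(m,cv2.MORPH_OPEN,np.ones((5,5),np.uint8))
    n,l,s,_=cv2.connectedComponentsWithStats(m)
    for i in range(1,n):
        if s[i,4]>800: print(s[i,:4],boxfit(W,l==i),c['img'][l==i].mean(0).round())
    return c,W
E
python3 -c "
from h import *
wcarton('w7')"
```

```text
t 13.725 p [ 0.4666 -0.1     0.144 ] yaw [-89.57   0.09  85.78] F [-0.25 -0.27  0.43] w 0.0852
t 13.775 p [ 0.467  -0.1     0.1447] yaw [-89.62   0.12  85.83] F [-0.58 -0.5  -0.1 ] w 0.0852
[257 133  66 146] (9219, array([468. , -97.9]), array([ 47. , 109.6]), 86.1, array([34.1, 35.3, 36.5])) [121. 146. 122.]
[382 321  29  47] (873, array([591. , -17.6]), array([43.4, 18.9]), 12.2, array([28.5, 35.2, 36.4])) [162. 135. 139.]
```

View pics/w7.png

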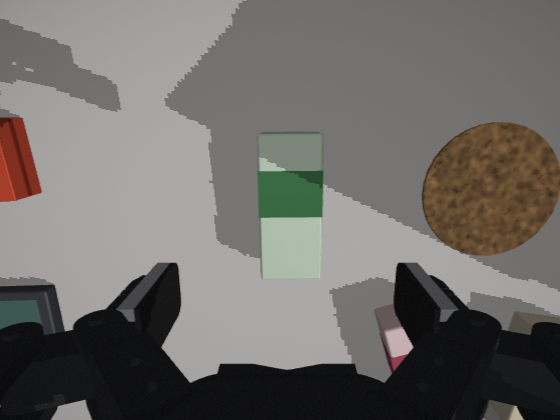

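```bash
python3 -c "
from h import *
go([.468,-.098,.002],86.1)"
```

```text
t [ 0.0024  0.1427 -0.0018] r [-0.0066 -0.0048 -0.0021] rows>= 2.3
```

Call:
drive_tool([
  {"translation": [0.002,0.04,-0.002],"rot": [-0.007,-0.005,-0.002],"claw": -1},
  {"translation": [0.002,0.08,-0.002],"rot": [-0.007,-0.005,-0.002],"claw": -1},
  {"translation": [0.002,0.115,-0.002],"rot": [-0.007,-0.005,-0.002],"claw": -1},
  {"translation": [0.002,0.135,-0.002],"rot": [-0.007,-0.005,-0.002],"claw": -1},
  {"translation": [0.002,0.1427,-0.002],"rot": [-0.007,-0.005,-0.002],"claw": 0},
  {"translation": [0.002,0.1427,-0.002],"rot": [-0.007,-0.005,-0.002],"claw": 1},
  {"translation": [0.002,0.1427,-0.002],"rot": [-0.007,-0.005,-0.002],"claw": 1},
  {"translation": [0.002,0.1427,-0.002],"rot": [-0.007,-0.005,-0.002],"claw": 1},
])

```text
time: 14.78
eef_pos: [0.4695, -0.0966, 0.0042]
ee_rot: [-1.575, 0.0, 1.506]
ft_force: [1.1, 0.2, -0.3]
gripper_width: 0.045
```

Call:
drive_tool([
  {"translation": [0,0,0],"rot": [0,0,0],"claw": 1},
  {"translation": [0,0,0],"rot": [0,0,0],"claw": 1},
  {"translation": [0,-0.02,0],"rot": [0,0,0],"claw": 1},
  {"translation": [0,-0.07,0],"rot": [0,0,0],"claw": 1},
  {"translation": [0,-0.13,0],"rot": [0,0,0],"claw": 1},
  {"translation": [0,-0.19,0],"rot": [0,0,0],"claw": 1},
  {"translation": [0,-0.25,0],"rot": [0,0,0],"claw": 1},
  {"translation": [0,-0.298,0],"rot": [0,0,0],"claw": 1},
])

```text
time: 15.78
eef_pos: [0.4679, -0.0967, 0.3036]
ee_rot: [-1.575, 0.0, 1.506]
ft_force: [0.5, -0.8, 0.0]
gripper_width: 0.0453
```

```bash
cat >> h.py <<'E'
D=np.array([.7593,.6508]);N=np.array([-.6508,.7593])
def binxy(x,y): return (.636+x)*D+(-.0635+y)*N
E
python3 -c "
from h import *
st();cam('wrist','w8')
p=binxy(-.02,-.04);print(p);go([*p,.30],130.6)"
```

```text
t 15.775 p [ 0.4679 -0.0967  0.3036] yaw [-9.024e+01  2.000e-02  8.627e+01] F [ 0.51 -0.79  0.02] w 0.0453
[0.5350866  0.32230525]
t [ 0.4226  0.0098 -0.0389] r [ 0.0115 -0.7736 -0.0071] rows>= 6.8
```

View pics/w8.png

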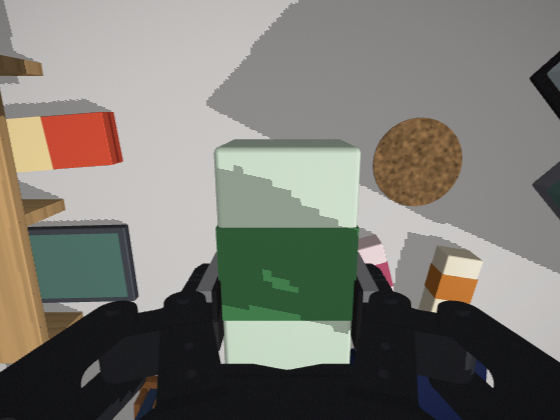

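Call:
drive_tool([
  {"translation": [0.03,0,-0.003],"rot": [0.005,-0.06,0],"claw": 1},
  {"translation": [0.085,0,-0.008],"rot": [0.005,-0.16,0],"claw": 1},
  {"translation": [0.145,0,-0.014],"rot": [0.005,-0.28,0],"claw": 1},
  {"translation": [0.205,0,-0.019],"rot": [0.005,-0.4,0],"claw": 1},
  {"translation": [0.265,0,-0.025],"rot": [0.005,-0.52,0],"claw": 1},
  {"translation": [0.325,0,-0.03],"rot": [0.005,-0.63,0],"claw": 1},
  {"translation": [0.385,0,-0.036],"rot": [0.005,-0.73,0],"claw": 1},
  {"translation": [0.4226,0,-0.039],"rot": [0.005,-0.7736,0],"claw": 1},
])

```text
time: 16.82
eef_pos: [0.5341, 0.3253, 0.2995]
ee_rot: [-1.566, -0.001, 2.283]
ft_force: [0.4, 0.8, -0.4]
gripper_width: 0.045
```

```bash
python3 -c "
from h import *
p=binxy(-.02,-.04);st();go([*p,.19],130.6);cam('scene','s9');cam('wrist','w9')"
```

```text
t 16.825 p [0.5341 0.3253 0.2995] yaw [-8.9740e+01 -5.0000e-02  1.3083e+02] F [ 0.38  0.77 -0.42] w 0.045
t [-0.003   0.1095  0.0007] r [-0.0046  0.0041  0.0009] rows>= 1.8
```

View pics/s9.png

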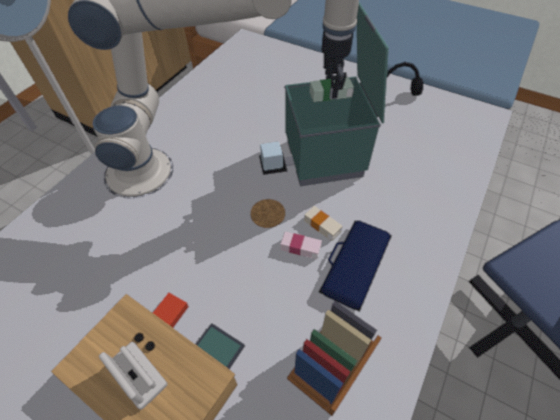

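View pics/w9.png

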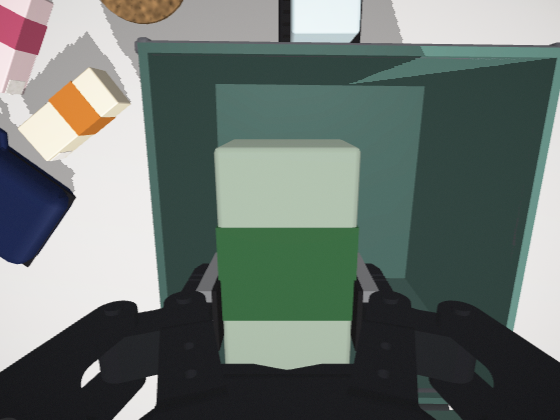

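Call:
drive_tool([
  {"translation": [0,0.03,0],"rot": [-0.004,0,0],"claw": 1},
  {"translation": [0,0.07,0],"rot": [-0.004,0,0],"claw": 1},
  {"translation": [0,0.1,0],"rot": [-0.004,0,0],"claw": 1},
  {"translation": [0,0.109,0],"rot": [-0.004,0,0],"claw": 1},
  {"translation": [0,0.109,0],"rot": [-0.004,0,0],"claw": -0.5},
  {"translation": [0,0.109,0],"rot": [-0.004,0,0],"claw": -0.5},
  {"translation": [0,0.109,0],"rot": [-0.004,0,0],"claw": -0.5},
  {"translation": [0,0.109,0],"rot": [-0.004,0,0],"claw": -0.5},
])

```text
time: 17.92
eef_pos: [0.5344, 0.3226, 0.1932]
ee_rot: [-1.574, 0.0, 2.28]
ft_force: [0.4, 0.5, -0.0]
gripper_width: 0.0643
```

Call:
drive_tool([
  {"translation": [0,-0.02,0],"rot": [0,0,0],"claw": -0.5},
  {"translation": [0,-0.06,0],"rot": [0,0,0],"claw": -0.5},
  {"translation": [0,-0.1,0],"rot": [0,0,0],"claw": -0.5},
  {"translation": [0,-0.12,0],"rot": [0,0,0],"claw": -1},
])

```text
time: 18.42
eef_pos: [0.5342, 0.3225, 0.3174]
ee_rot: [-1.578, 0.001, 2.28]
ft_force: [0.3, -1.0, -0.5]
gripper_width: 0.08
```

```bash
python3 -c "
from h import *
st();go([.643,.105,.25],77);cam('wrist','w10')
W=cloud(cam('scene'));T=cloud(cam('top'))
L={'top':[('cream',(222,188,262,236)),('pink',(256,194,290,240))],'scene':[('cream',(300,200,346,242)),('pink',(278,228,322,262))]}
for cn,X in (('top',T),('scene',W)):
  for n,b in L[cn]: print(cn,n,boxfit(X,comp(X,b,.022,.05)))
"
```

```text
t 18.425 p [0.5342 0.3225 0.3174] yaw [-9.0410e+01  6.0000e-02  1.3062e+02] F [ 0.27 -1.03 -0.52] w 0.08
t [-0.2359  0.0672  0.0595] r [0.0072 0.9358 0.0024] rows>= 5.0
top cream (417, array([642.8, 106.2]), array([ 46.6, 110.1]), 76.3, array([29.6, 35.6, 42.2]))
top pink (411, array([621.8,   5.5]), array([110.3,  46. ]), 12.7, array([29. , 35.8, 41.5]))
scene cream (562, array([643.1, 103.2]), array([ 49.7, 110.7]), 76.7, array([27. , 35.7, 38.9]))
scene pink (625, array([622.2,   2.6]), array([110.6,  48.5]), 12.7, array([27.5, 35.8, 38.7]))
```

View pics/w10.png

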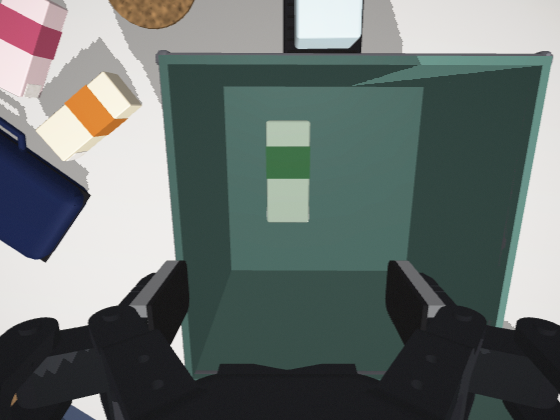

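Call:
drive_tool([
  {"translation": [-0.03,0,0.0075],"rot": [0.007,0.1,0],"claw": -1},
  {"translation": [-0.07,0,0.018],"rot": [0.007,0.25,0],"claw": -1},
  {"translation": [-0.115,0,0.03],"rot": [0.007,0.4,0],"claw": -1},
  {"translation": [-0.16,0.01,0.04],"rot": [0.007,0.55,0],"claw": -1},
  {"translation": [-0.2,0.05,0.05],"rot": [0.007,0.7,0],"claw": -1},
  {"translation": [-0.225,0.1,0.057],"rot": [0.007,0.85,0],"claw": -1},
  {"translation": [-0.235,0.15,0.0595],"rot": [0.007,0.936,0],"claw": -1},
  {"translation": [-0.236,0.167,0.0595],"rot": [0.007,0.936,0],"claw": -1},
])

```text
time: 19.58
eef_pos: [0.6404, 0.1036, 0.1392]
ee_rot: [-1.557, 0.005, 1.343]
ft_force: [0.1, 0.1, -0.2]
gripper_width: 0.0855
```

```bash
python3 -c "
from h import *
wcarton('w11')"
```

```text
t 19.575 p [0.6404 0.1036 0.1392] yaw [-89.2    0.28  76.95] F [ 0.12  0.12 -0.19] w 0.0855
t 19.625 p [0.6405 0.1042 0.1391] yaw [-89.22   0.26  77.05] F [ 0.15  0.72 -0.92] w 0.0855
[433   0 127 111] (1297, array([572.4, 258.7]), array([114.9,   6.5]), 40.5, array([26.7, 42.6, 47.2])) [34. 45. 43.]
[ 79 133 133 146] (9326, array([621.3,   3.5]), array([109.9,  48. ]), 13.1, array([32.1, 35.2, 36.4])) [184. 138. 148.]
[256 135  67 149] (9585, array([642.5, 104.1]), array([ 46.8, 109.9]), 76.8, array([34.1, 35.3, 36.4])) [201. 171. 135.]
[163 298 231  83] (12361, array([739.5,  73.4]), array([188.2,  63.7]), 76.8, array([28.2, 41.6, 44.9])) [18. 25. 51.]
```

View pics/w11.png

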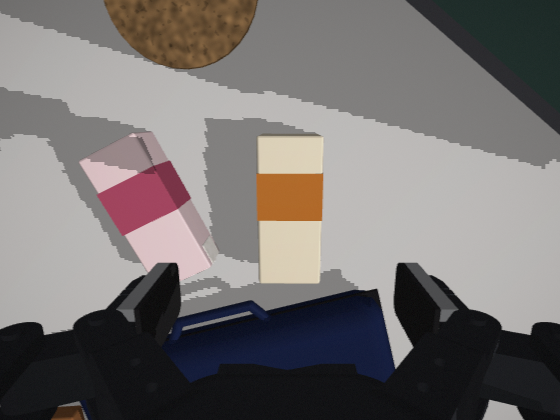

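```bash
python3 -c "
from h import *
go([.6425,.1041,.002],76.8)"
```

```text
t [ 0.001   0.137  -0.0038] r [-0.0136  0.0044 -0.0045] rows>= 2.2
```

Call:
drive_tool([
  {"translation": [0.001,0.04,-0.004],"rot": [-0.0136,0.0044,-0.0045],"claw": -1},
  {"translation": [0.001,0.08,-0.004],"rot": [-0.0136,0.0044,-0.0045],"claw": -1},
  {"translation": [0.001,0.115,-0.004],"rot": [-0.0136,0.0044,-0.0045],"claw": -1},
  {"translation": [0.001,0.13,-0.004],"rot": [-0.0136,0.0044,-0.0045],"claw": -1},
  {"translation": [0.001,0.137,-0.004],"rot": [-0.0136,0.0044,-0.0045],"claw": 0},
  {"translation": [0.001,0.137,-0.004],"rot": [-0.0136,0.0044,-0.0045],"claw": 1},
  {"translation": [0.001,0.137,-0.004],"rot": [-0.0136,0.0044,-0.0045],"claw": 1},
  {"translation": [0.001,0.137,-0.004],"rot": [-0.0136,0.0044,-0.0045],"claw": 1},
])

```text
time: 20.62
eef_pos: [0.6471, 0.1048, 0.0103]
ee_rot: [-1.582, -0.004, 1.339]
ft_force: [0.6, 0.8, 5.0]
gripper_width: 0.0447
```

Call:
drive_tool([
  {"translation": [0,0,0],"rot": [0,0,0],"claw": 1},
  {"translation": [0,0,0],"rot": [0,0,0],"claw": 1},
  {"translation": [0,-0.02,0],"rot": [0,0,0],"claw": 1},
  {"translation": [0,-0.07,0],"rot": [0,0,0],"claw": 1},
  {"translation": [0,-0.13,0],"rot": [0,0,0],"claw": 1},
  {"translation": [0,-0.19,0],"rot": [0,0,0],"claw": 1},
  {"translation": [0,-0.25,0],"rot": [0,0,0],"claw": 1},
  {"translation": [0,-0.298,0],"rot": [0,0,0],"claw": 1},
])

```text
time: 21.62
eef_pos: [0.6429, 0.1043, 0.3107]
ee_rot: [-1.582, -0.004, 1.339]
ft_force: [0.7, 0.0, -0.2]
gripper_width: 0.0447
```

```bash
python3 -c "
from h import *
st();cam('wrist','w12')
p=binxy(-.02,.04);print(p);go([*p,.30],130.6)"
```

```text
t 21.625 p [0.6429 0.1043 0.3107] yaw [-90.66  -0.22  76.73] F [ 0.73  0.03 -0.21] w 0.0447
[0.4830226  0.38304925]
t [0.2343 0.0153 0.2204] r [ 0.0223 -0.9403 -0.0032] rows>= 5.2
```

View pics/w12.png

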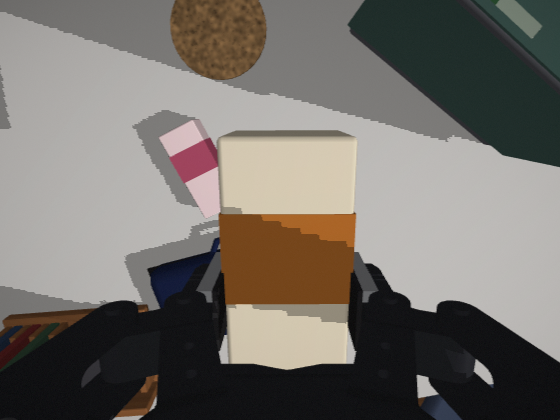

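Call:
drive_tool([
  {"translation": [0.02,0,0.018],"rot": [0.01,-0.08,0],"claw": 1},
  {"translation": [0.05,0,0.047],"rot": [0.01,-0.2,0],"claw": 1},
  {"translation": [0.09,0,0.085],"rot": [0.01,-0.36,0],"claw": 1},
  {"translation": [0.13,0,0.122],"rot": [0.01,-0.53,0],"claw": 1},
  {"translation": [0.17,0,0.16],"rot": [0.01,-0.7,0],"claw": 1},
  {"translation": [0.21,0,0.197],"rot": [0.01,-0.85,0],"claw": 1},
  {"translation": [0.2343,0,0.2204],"rot": [0.01,-0.94,0],"claw": 1},
  {"translation": [0.2343,0,0.2204],"rot": [0.01,-0.94,0],"claw": 1},
])

```text
time: 22.68
eef_pos: [0.4808, 0.3849, 0.3055]
ee_rot: [-1.569, 0.0, 2.283]
ft_force: [0.0, -0.6, -0.9]
gripper_width: 0.0449
```

Call:
drive_tool([
  {"translation": [0,0,0],"rot": [0,0,0],"claw": 1},
  {"translation": [0,0,0],"rot": [0,0,0],"claw": 1},
])

```text
time: 22.92
eef_pos: [0.4833, 0.382, 0.3051]
ee_rot: [-1.569, 0.001, 2.277]
ft_force: [0.3, 0.3, -0.8]
gripper_width: 0.0451
```

```bash
python3 -c "
from h import *
p=binxy(-.02,.04);st();go([*p,.193],130.6);cam('wrist','w13')"
```

```text
t 22.925 p [0.4833 0.382  0.3051] yaw [-8.9920e+01  6.0000e-02  1.3046e+02] F [ 0.34  0.26 -0.76] w 0.0451
t [ 0.0011  0.1121 -0.0007] r [-0.0014 -0.0024 -0.001 ] rows>= 1.8
```

View pics/w13.png

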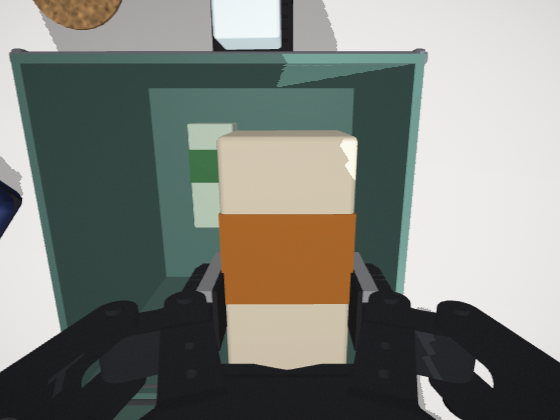

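Call:
drive_tool([
  {"translation": [0,0.03,0],"rot": [0,0,0],"claw": 1},
  {"translation": [0,0.07,0],"rot": [0,0,0],"claw": 1},
  {"translation": [0,0.1,0],"rot": [0,0,0],"claw": 1},
  {"translation": [0,0.112,0],"rot": [0,0,0],"claw": 1},
  {"translation": [0,0.112,0],"rot": [0,0,0],"claw": -0.5},
  {"translation": [0,0.112,0],"rot": [0,0,0],"claw": -0.5},
  {"translation": [0,0.112,0],"rot": [0,0,0],"claw": -0.5},
  {"translation": [0,0.112,0],"rot": [0,0,0],"claw": -0.5},
])

```text
time: 23.98
eef_pos: [0.4828, 0.3831, 0.1939]
ee_rot: [-1.571, 0.001, 2.279]
ft_force: [-0.0, 0.7, -0.0]
gripper_width: 0.0642
```

Call:
drive_tool([
  {"translation": [0,-0.02,0],"rot": [0,0,0],"claw": -0.5},
  {"translation": [0,-0.06,0],"rot": [0,0,0],"claw": -0.5},
  {"translation": [0,-0.1,0],"rot": [0,0,0],"claw": -0.5},
  {"translation": [0,-0.12,0],"rot": [0,0,0],"claw": -1},
  {"translation": [0,-0.12,0],"rot": [0,0,0],"claw": -1},
  {"translation": [0,-0.12,0],"rot": [0,0,0],"claw": -1},
])

```text
time: 24.72
eef_pos: [0.4826, 0.383, 0.3123]
ee_rot: [-1.568, 0.001, 2.279]
ft_force: [-0.3, 0.2, 0.8]
gripper_width: 0.0854
```

```bash
python3 -c "
from h import *
st();go([.6215,.0035,.15],103);cam('wrist','w14')
W=cloud(cam('scene'));T=cloud(cam('top'))
L={'top':[('pink',(256,194,290,240))],'scene':[('pink',(278,228,322,262))]}
for cn,X in (('top',T),('scene',W)):
  for n,b in L[cn]: print(cn,n,boxfit(X,comp(X,b,.022,.05)))
"
```

```text
t 24.725 p [0.4826 0.383  0.3123] yaw [-8.9860e+01  4.0000e-02  1.3059e+02] F [-0.33  0.18  0.79] w 0.0854
t [-0.3785  0.1629  0.141 ] r [-0.0022  0.4815 -0.0012] rows>= 7.0
top pink (413, array([622. ,   5.6]), array([111.1,  45.9]), 12.7, array([29.7, 36. , 41.6]))
scene pink (620, array([622.1,   3. ]), array([110.4,  48.8]), 12.8, array([26.6, 35.9, 38.8]))
```

View pics/w14.png

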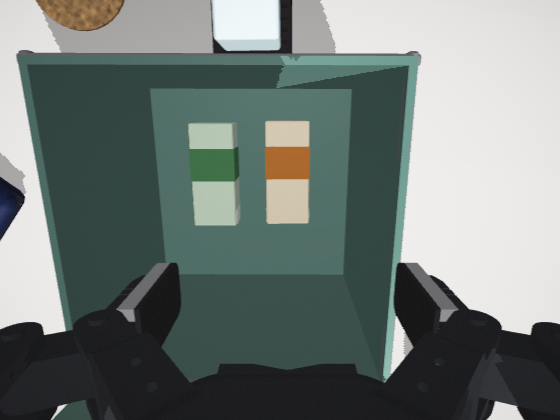

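Call:
drive_tool([
  {"translation": [-0.04,0,0.015],"rot": [0,0.05,0],"claw": -1},
  {"translation": [-0.095,0,0.035],"rot": [0,0.12,0],"claw": -1},
  {"translation": [-0.15,0,0.056],"rot": [0,0.19,0],"claw": -1},
  {"translation": [-0.205,0,0.077],"rot": [0,0.26,0],"claw": -1},
  {"translation": [-0.26,0.01,0.097],"rot": [0,0.33,0],"claw": -1},
  {"translation": [-0.31,0.04,0.116],"rot": [0,0.4,0],"claw": -1},
  {"translation": [-0.35,0.08,0.131],"rot": [0,0.46,0],"claw": -1},
  {"translation": [-0.3785,0.11,0.141],"rot": [0,0.481,0],"claw": -1},
])

```text
time: 25.88
eef_pos: [0.6213, 0.0016, 0.2002]
ee_rot: [-1.567, 0.001, 1.795]
ft_force: [-0.1, 0.6, -0.7]
gripper_width: 0.0853
```

Call:
drive_tool([
  {"translation": [0,0.035,0],"rot": [0,0,0],"claw": -1},
  {"translation": [0,0.053,0],"rot": [0,0,0],"claw": -1},
  {"translation": [0,0.053,0],"rot": [0,0,0],"claw": -1},
  {"translation": [0,0.053,0],"rot": [0,0,0],"claw": -1},
])

```text
time: 26.38
eef_pos: [0.6222, 0.0041, 0.1522]
ee_rot: [-1.572, 0.002, 1.799]
ft_force: [-0.8, -0.1, 1.2]
gripper_width: 0.0853
```

```bash
python3 -c "
from h import *
wcarton('w15');go([.6215,.0035,.002],103)"
```

```text
t 26.375 p [0.6222 0.0041 0.1522] yaw [-90.07   0.11 103.07] F [-0.83 -0.08  1.19] w 0.0853
t 26.425 p [0.6224 0.0041 0.1526] yaw [-90.12   0.13 103.07] F [ 0.63 -0.09 -0.26] w 0.0849
[255 127  64 143] (8763, array([621. ,   3.5]), array([109.2,  47.1]), 12.9, array([34.1, 35.3, 36.5])) [192. 148. 157.]
[163 300 247  81] (11217, array([735. ,  32.4]), array([ 65.9, 206.8]), 13.2, array([28.2, 41.5, 45. ])) [20. 26. 49.]
t [-0.      0.1506  0.0014] r [ 0.0021  0.0013 -0.0022] rows>= 2.4
```

View pics/w15.png

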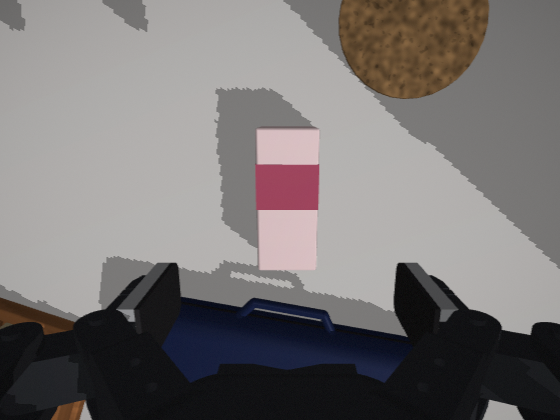

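Call:
drive_tool([
  {"translation": [0,0.04,0.001],"rot": [0,0,0],"claw": -1},
  {"translation": [0,0.085,0.001],"rot": [0,0,0],"claw": -1},
  {"translation": [0,0.125,0.001],"rot": [0,0,0],"claw": -1},
  {"translation": [0,0.143,0.001],"rot": [0,0,0],"claw": -1},
  {"translation": [0,0.149,0.001],"rot": [0,0,0],"claw": 0},
  {"translation": [0,0.149,0.001],"rot": [0,0,0],"claw": 1},
  {"translation": [0,0.149,0.001],"rot": [0,0,0],"claw": 1},
  {"translation": [0,0.149,0.001],"rot": [0,0,0],"claw": 1},
])

```text
time: 27.42
eef_pos: [0.622, 0.0031, 0.0037]
ee_rot: [-1.573, 0.002, 1.798]
ft_force: [1.0, -0.3, 5.7]
gripper_width: 0.0448
```

Call:
drive_tool([
  {"translation": [0,0,0],"rot": [0,0,0],"claw": 1},
  {"translation": [0,0,0],"rot": [0,0,0],"claw": 1},
  {"translation": [0,-0.02,0],"rot": [0,0,0],"claw": 1},
  {"translation": [0,-0.07,0],"rot": [0,0,0],"claw": 1},
  {"translation": [0,-0.13,0],"rot": [0,0,0],"claw": 1},
  {"translation": [0,-0.19,0],"rot": [0,0,0],"claw": 1},
  {"translation": [0,-0.25,0],"rot": [0,0,0],"claw": 1},
  {"translation": [0,-0.3,0],"rot": [0,0,0],"claw": 1},
])

```text
time: 28.42
eef_pos: [0.6203, 0.0037, 0.3058]
ee_rot: [-1.573, 0.002, 1.798]
ft_force: [0.8, -0.6, -1.1]
gripper_width: 0.0451
```

```bash
python3 -c "
from h import *
st();cam('wrist','w16')
p=binxy(-.02,0);print(p);go([*p,.303],130.6)"
```

```text
t 28.425 p [0.6203 0.0037 0.3058] yaw [-90.11   0.13 103.03] F [ 0.85 -0.63 -1.12] w 0.0451
[0.5090546  0.35267725]
t [0.3654 0.0083 0.0305] r [ 0.0102 -0.4812 -0.0077] rows>= 5.9
```

View pics/w16.png

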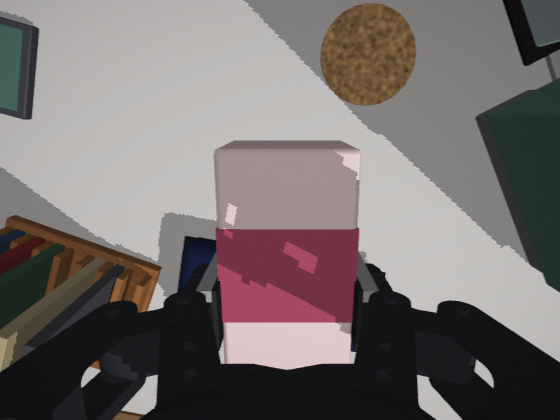

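Call:
drive_tool([
  {"translation": [0.03,0,0.003],"rot": [0,-0.04,0],"claw": 1},
  {"translation": [0.08,0,0.007],"rot": [0,-0.1,0],"claw": 1},
  {"translation": [0.14,0,0.012],"rot": [0,-0.18,0],"claw": 1},
  {"translation": [0.2,0,0.017],"rot": [0,-0.26,0],"claw": 1},
  {"translation": [0.26,0,0.022],"rot": [0,-0.34,0],"claw": 1},
  {"translation": [0.315,0,0.026],"rot": [0,-0.42,0],"claw": 1},
  {"translation": [0.35,0,0.029],"rot": [0,-0.47,0],"claw": 1},
  {"translation": [0.3654,0,0.0305],"rot": [0,-0.481,0],"claw": 1},
])

```text
time: 29.48
eef_pos: [0.5076, 0.3543, 0.3014]
ee_rot: [-1.569, 0.001, 2.282]
ft_force: [0.1, -0.3, -0.3]
gripper_width: 0.0448
```

Call:
drive_tool([
  {"translation": [0,0.0,0],"rot": [0,0,0],"claw": 1},
  {"translation": [0,0.0,0],"rot": [0,0,0],"claw": 1},
  {"translation": [0,0.0,0],"rot": [0,0,0],"claw": 1},
])

```text
time: 29.85
eef_pos: [0.5094, 0.3514, 0.3011]
ee_rot: [-1.569, 0.001, 2.277]
ft_force: [-0.7, -0.5, -0.2]
gripper_width: 0.0453
```

```bash
python3 -c "
from h import *
st();cam('wrist','w17')
p=binxy(-.02,0);print(p);go([*p,.195],130.6)"
```

```text
t 29.85 p [0.5094 0.3514 0.3011] yaw [-8.9920e+01  5.0000e-02  1.3046e+02] F [-0.68 -0.52 -0.15] w 0.0453
[0.5090546  0.35267725]
t [ 0.0011  0.1061 -0.0007] r [-0.0014 -0.0022 -0.0009] rows>= 1.7
```

View pics/w17.png

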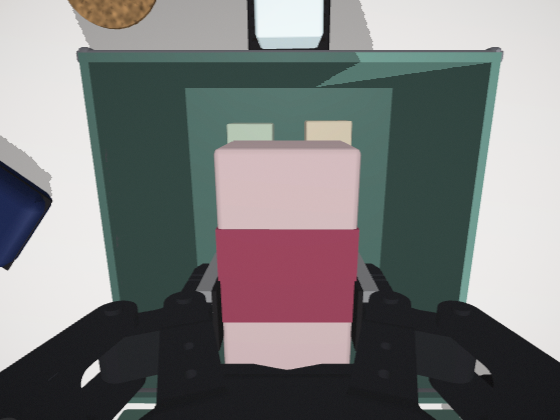

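Call:
drive_tool([
  {"translation": [0,0.03,0],"rot": [0,0,0],"claw": 1},
  {"translation": [0,0.07,0],"rot": [0,0,0],"claw": 1},
  {"translation": [0,0.1,0],"rot": [0,0,0],"claw": 1},
  {"translation": [0,0.112,0],"rot": [0,0,0],"claw": 1},
  {"translation": [0,0.112,0],"rot": [0,0,0],"claw": -0.5},
  {"translation": [0,0.112,0],"rot": [0,0,0],"claw": -0.5},
  {"translation": [0,0.112,0],"rot": [0,0,0],"claw": -0.5},
  {"translation": [0,0.112,0],"rot": [0,0,0],"claw": -0.5},
])

```text
time: 30.9
eef_pos: [0.5089, 0.3528, 0.1899]
ee_rot: [-1.571, 0.001, 2.279]
ft_force: [-0.5, -0.3, 0.3]
gripper_width: 0.0637
```

Call:
drive_tool([
  {"translation": [0,-0.02,0],"rot": [0,0,0],"claw": -0.5},
  {"translation": [0,-0.06,0],"rot": [0,0,0],"claw": -0.5},
  {"translation": [0,-0.1,0],"rot": [0,0,0],"claw": -0.5},
  {"translation": [0,-0.12,0],"rot": [0,0,0],"claw": -1},
  {"translation": [0,-0.12,0],"rot": [0,0,0],"claw": -1},
  {"translation": [0,-0.12,0],"rot": [0,0,0],"claw": -1},
])

```text
time: 31.65
eef_pos: [0.5087, 0.3527, 0.3083]
ee_rot: [-1.568, 0.001, 2.279]
ft_force: [0.5, -0.5, 0.6]
gripper_width: 0.0853
```

```bash
python3 -c "
from h import *
st();cam('wrist','w18');W=cloud(cam('top','t18'));cam('scene','s18')
# riser front edge direction
P=W[comp(W,(375,200,460,318),.08,.1)];
(c,s,a)=cv2.minAreaRect((P[:,:2]*1000).astype(np.float32));print(c,s,a)
m=comp(W,(350,262,385,296),.02,.04);P=W[m]
x,y=P[:,0],P[:,1];print('x',np.percentile(x,[1,50,99]),'y',np.percentile(y,[1,99]))
print(boxfit(W,m))
go([.4187,-.20,.31],0)
"
```

```text
t 31.65 p [0.5087 0.3527 0.3083] yaw [-8.9860e+01  3.0000e-02  1.3059e+02] F [ 0.48 -0.5   0.6 ] w 0.0853
(491.251953125, -488.917724609375) (222.7926025390625, 340.24114990234375) 86.09485626220703
x [0.39063715 0.41871342 0.44679412] y [-0.38306106 -0.29926686]
(421, array([ 418.6, -341.7]), array([55.2, 85.9]), 1.2, array([24.2, 30.5, 35.9]))
t [-0.3613 -0.0008  0.4277] r [-1.9000e-03  2.2792e+00 -4.9000e-03] rows>= 12.2
```

View pics/w18.png

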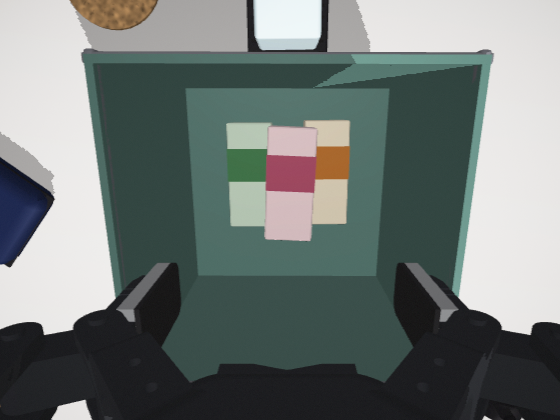

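View pics/s18.png

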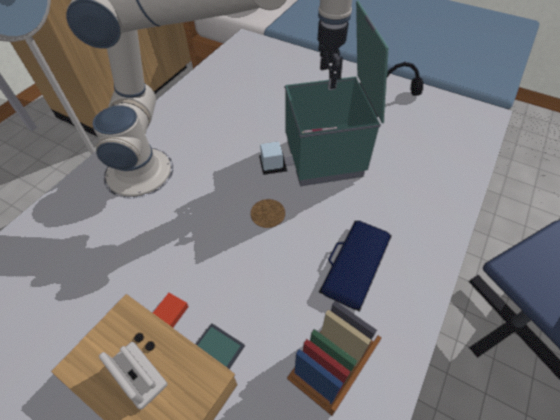

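Call:
drive_tool([
  {"translation": [-0.03,0,0.03],"rot": [0,0.15,0],"claw": -1},
  {"translation": [-0.07,0,0.07],"rot": [0,0.32,0],"claw": -1},
  {"translation": [-0.11,0,0.11],"rot": [0,0.5,0],"claw": -1},
  {"translation": [-0.15,0,0.15],"rot": [0,0.67,0],"claw": -1},
  {"translation": [-0.19,0,0.19],"rot": [0,0.85,0],"claw": -1},
  {"translation": [-0.23,0,0.23],"rot": [0,1.02,0],"claw": -1},
  {"translation": [-0.265,0,0.27],"rot": [0,1.2,0],"claw": -1},
  {"translation": [-0.29,0,0.31],"rot": [0,1.35,0],"claw": -1},
])

```text
time: 32.8
eef_pos: [0.4613, -0.071, 0.3084]
ee_rot: [-1.57, 0.003, 0.923]
ft_force: [1.3, -0.4, 0.1]
gripper_width: 0.0855
```

```bash
python3 -c "
from h import *
st();go([.4187,-.335,.20],-2)"
```

```text
t 32.8 p [ 0.4613 -0.071   0.3084] yaw [-89.94   0.14  52.89] F [ 1.28 -0.4   0.06] w 0.0855
t [-0.236   0.1089 -0.1254] r [ 2.000e-04  9.581e-01 -2.800e-03] rows>= 5.1
```

Call:
drive_tool([
  {"translation": [-0.03,0.01,-0.016],"rot": [0,0.12,0],"claw": -1},
  {"translation": [-0.07,0.03,-0.037],"rot": [0,0.28,0],"claw": -1},
  {"translation": [-0.12,0.05,-0.064],"rot": [0,0.45,0],"claw": -1},
  {"translation": [-0.17,0.08,-0.09],"rot": [0,0.62,0],"claw": -1},
  {"translation": [-0.22,0.1,-0.117],"rot": [0,0.8,0],"claw": -1},
  {"translation": [-0.236,0.109,-0.125],"rot": [0,0.94,0],"claw": -1},
  {"translation": [-0.236,0.109,-0.125],"rot": [0,0.958,0],"claw": -1},
  {"translation": [-0.236,0.109,-0.125],"rot": [0,0.958,0],"claw": -1},
])

```text
time: 33.8
eef_pos: [0.4211, -0.3324, 0.2013]
ee_rot: [-1.572, 0.0, -0.026]
ft_force: [-0.3, 0.2, -0.1]
gripper_width: 0.0854
```

```bash
python3 -c "
from h import *
st();c=cam('wrist','w19');W=cloud(c);st()
h=cv2.cvtColor(c['img'],cv2.COLOR_RGB2HSV)
z=W[:,:,2];m=((z>.024)&(z<.036)).astype(np.uint8);m=cv2.morphologyEx(m,cv2.MORPH_OPEN,np.ones((5,5),np.uint8))
n,l,s,_=cv2.connectedComponentsWithStats(m)
for i in range(1,n):
    if s[i,4]>600: print(s[i],boxfit(W,l==i),c['img'][l==i].mean(0).round())
m=((z>.082)&(z<.098)).astype(np.uint8);print('riser',boxfit(W,m>0))
"
```

```text
t 33.8 p [ 0.4211 -0.3324  0.2013] yaw [-9.007e+01  2.000e-02 -1.480e+00] F [-0.34  0.18 -0.14] w 0.0854
t 33.85 p [ 0.4213 -0.3323  0.2018] yaw [-9.011e+01 -1.000e-02 -1.460e+00] F [-0.66  0.2  -0.89] w 0.0852
[ 248  152   70  104 6715] (6715, array([ 417.7, -348.4]), array([60.4, 96.5]), 0.3, array([28. , 29.2, 30.4])) [176.  91.  64.]
riser (30707, array([ 480.1, -450.5]), array([143.2, 314.2]), 85.9, array([87.8, 89.2, 90.6]))
```

View pics/w19.png

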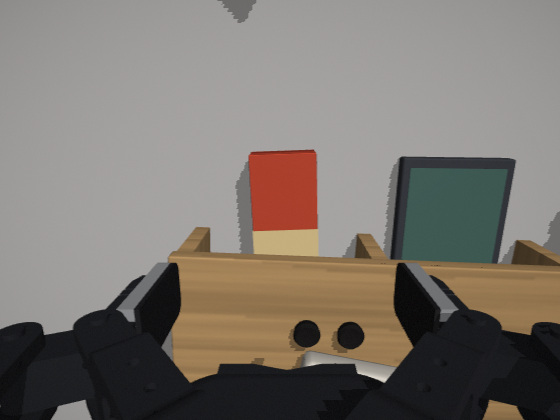

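```bash
python3 -c "
from h import *
st();go([.4178,-.318,.002],0.3)"
```

```text
t 33.85 p [ 0.4213 -0.3323  0.2018] yaw [-9.011e+01 -1.000e-02 -1.460e+00] F [-0.66  0.2  -0.89] w 0.0852
t [-0.0039  0.1998  0.0146] r [ 0.0019 -0.0307  0.0002] rows>= 3.2
```

Call:
drive_tool([
  {"translation": [-0.004,0.03,0.0145],"rot": [0,-0.03,0],"claw": -1},
  {"translation": [-0.004,0.08,0.0145],"rot": [0,-0.03,0],"claw": -1},
  {"translation": [-0.004,0.13,0.0145],"rot": [0,-0.03,0],"claw": -1},
  {"translation": [-0.004,0.17,0.0145],"rot": [0,-0.03,0],"claw": -1},
  {"translation": [-0.004,0.17,0.0145],"rot": [0,-0.03,0],"claw": -1},
  {"translation": [-0.004,0.17,0.0145],"rot": [0,-0.03,0],"claw": -1},
])

```text
time: 34.6
eef_pos: [0.4184, -0.3191, 0.0336]
ee_rot: [-1.574, -0.002, 0.003]
ft_force: [0.5, -0.7, 0.7]
gripper_width: 0.0858
```

```bash
python3 -c "
from h import *
st();go([.4178,-.318,.003],0.3);cam('wrist','w20')"
```

```text
t 34.6 p [ 0.4184 -0.3191  0.0336] yaw [-90.21  -0.1    0.17] F [ 0.47 -0.67  0.73] w 0.0858
t [-0.0006  0.0306  0.0012] r [ 0.0037 -0.0023  0.0018] rows>= 0.5
```

View pics/w20.png

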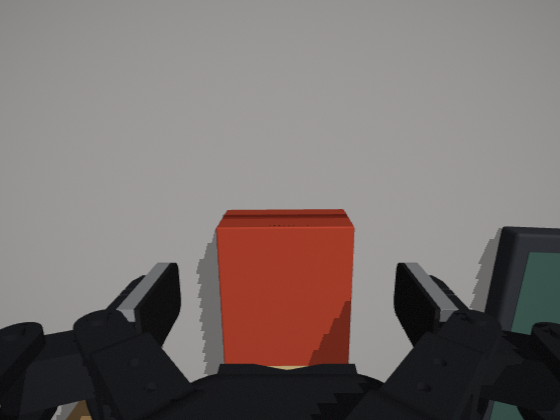

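Centred between the fingers. Lower, grip, and draw out along +y (tool +z).

Call:
drive_tool([
  {"translation": [0,0.015,0.001],"rot": [0,0,0],"claw": -1},
  {"translation": [0,0.03,0.001],"rot": [0,0,0],"claw": -1},
  {"translation": [0,0.03,0.001],"rot": [0,0,0],"claw": 0},
  {"translation": [0,0.03,0.001],"rot": [0,0,0],"claw": 1},
  {"translation": [0,0.03,0.001],"rot": [0,0,0],"claw": 1},
  {"translation": [0,0.03,0.001],"rot": [0,0,0],"claw": 1},
  {"translation": [0,0.03,0.001],"rot": [0,0,0],"claw": 1},
])

```text
time: 35.52
eef_pos: [0.4171, -0.3179, 0.001]
ee_rot: [-1.572, 0.001, 0.001]
ft_force: [-0.1, 0.1, 1.0]
gripper_width: 0.059
```

Call:
drive_tool([
  {"translation": [0,-0.001,0.012],"rot": [0,0,0],"claw": 1},
  {"translation": [0,-0.001,0.03],"rot": [0,0,0],"claw": 1},
  {"translation": [0,-0.001,0.052],"rot": [0,0,0],"claw": 1},
  {"translation": [0,-0.001,0.075],"rot": [0,0,0],"claw": 1},
  {"translation": [0,-0.001,0.1],"rot": [0,0,0],"claw": 1},
  {"translation": [0,-0.001,0.125],"rot": [0,0,0],"claw": 1},
  {"translation": [0,-0.001,0.145],"rot": [0,0,0],"claw": 1},
  {"translation": [0,-0.001,0.15],"rot": [0,0,0],"claw": 1},
])

```text
time: 36.52
eef_pos: [0.4168, -0.166, 0.0017]
ee_rot: [-1.572, 0.001, 0.004]
ft_force: [0.4, -0.3, -0.6]
gripper_width: 0.0591
```

```bash
python3 -c "
from h import *
st();cam('scene','s21');W=cloud(cam('top','t21'));st()"
```

```text
t 36.525 p [ 0.4168 -0.166   0.0017] yaw [-9.008e+01  3.000e-02  2.100e-01] F [ 0.44 -0.34 -0.58] w 0.0591
t 36.625 p [ 0.4169 -0.1671  0.0018] yaw [-9.01e+01  3.00e-02  1.60e-01] F [ 0.19 -0.47 -0.48] w 0.059
```

View pics/s21.png

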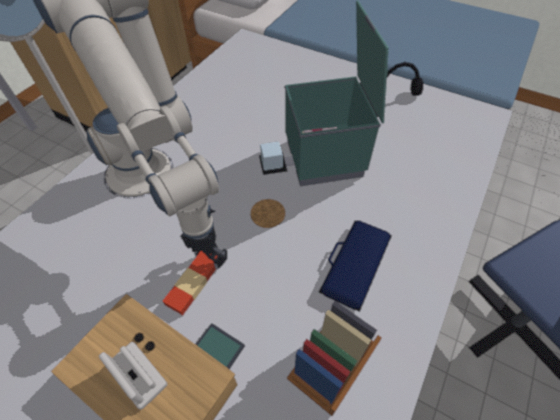

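View pics/t21.png

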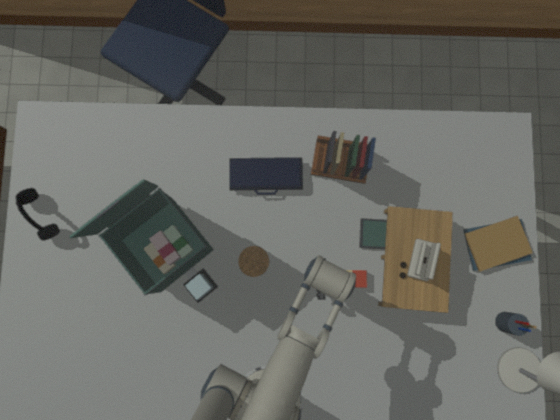

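Call:
drive_tool([
  {"translation": [0,0,0],"rot": [0,0,0],"claw": -0.5},
  {"translation": [0,0,0],"rot": [0,0,0],"claw": -1},
  {"translation": [0,0,0],"rot": [0,0,0],"claw": -1},
  {"translation": [0,-0.02,0],"rot": [0,0,0],"claw": -1},
  {"translation": [0,-0.045,0],"rot": [0,0,0],"claw": -1},
  {"translation": [0,-0.045,-0.035],"rot": [0,0,0],"claw": -1},
  {"translation": [0,-0.045,-0.07],"rot": [0,0,0],"claw": -1},
  {"translation": [0,-0.045,-0.072],"rot": [0,0,0],"claw": -1},
])

```text
time: 37.62
eef_pos: [0.4167, -0.2417, 0.0469]
ee_rot: [-1.573, 0.001, -0.002]
ft_force: [-0.1, 0.5, -0.0]
gripper_width: 0.0857
```

```bash
python3 -c "
from h import *
st();cam('wrist','w22');st();go([.4175,-.239,.002],.2)"
```

```text
t 37.625 p [ 0.4167 -0.2417  0.0469] yaw [-9.011e+01  6.000e-02 -1.000e-01] F [-0.09  0.47 -0.  ] w 0.0857
t 37.675 p [ 0.4167 -0.2407  0.0467] yaw [-9.006e+01  7.000e-02 -6.000e-02] F [0.55 1.24 0.27] w 0.0855
t [0.0008 0.0447 0.0017] r [ 0.0011 -0.0045 -0.0012] rows>= 0.7
```

View pics/w22.png

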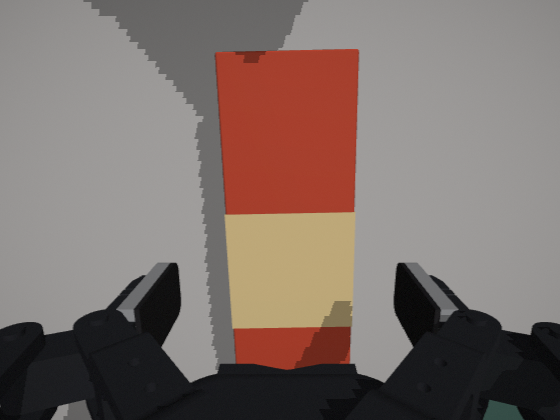

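Call:
drive_tool([
  {"translation": [0,0.02,0.001],"rot": [0,0,0],"claw": -1},
  {"translation": [0,0.04,0.001],"rot": [0,0,0],"claw": -1},
  {"translation": [0,0.0445,0.001],"rot": [0,0,0],"claw": -1},
  {"translation": [0,0.0445,0.001],"rot": [0,0,0],"claw": 0},
  {"translation": [0,0.0445,0.001],"rot": [0,0,0],"claw": 1},
  {"translation": [0,0.0445,0.001],"rot": [0,0,0],"claw": 1},
  {"translation": [0,0.0445,0.001],"rot": [0,0,0],"claw": 1},
  {"translation": [0,0.0445,0.001],"rot": [0,0,0],"claw": 1},
])

```text
time: 38.67
eef_pos: [0.4177, -0.2392, 0.0036]
ee_rot: [-1.573, -0.001, 0.001]
ft_force: [-0.7, 1.1, 6.1]
gripper_width: 0.059
```

Call:
drive_tool([
  {"translation": [0,-0.01,0],"rot": [0,0,0],"claw": 1},
  {"translation": [0,-0.04,0],"rot": [0,0,0],"claw": 1},
  {"translation": [0,-0.09,0],"rot": [0,0,0],"claw": 1},
  {"translation": [0,-0.14,0],"rot": [0,0,0],"claw": 1},
  {"translation": [0,-0.2,0],"rot": [0,0,0],"claw": 1},
  {"translation": [0,-0.26,0],"rot": [0,0,0],"claw": 1},
  {"translation": [0,-0.3,0],"rot": [0,0,0],"claw": 1},
  {"translation": [0,-0.3,0],"rot": [0,0,0],"claw": 1},
])

```text
time: 39.67
eef_pos: [0.4178, -0.2389, 0.3069]
ee_rot: [-1.576, -0.005, 0.001]
ft_force: [-0.4, 0.5, -1.4]
gripper_width: 0.0585
```

```bash
python3 -c "
from h import *
st();cam('wrist','w23')
p=binxy(-.012,0);print(p);go([*p,.303],40.6)
c=cloud(cam('top'))"
```

```text
t 39.675 p [ 0.4178 -0.2389  0.3069] yaw [-9.032e+01 -2.900e-01  6.000e-02] F [-0.39  0.53 -1.38] w 0.0585
[0.515129   0.35788365]
t [ 0.0983 -0.0007  0.5964] r [ 3.700e-03 -7.075e-01  5.000e-04] rows>= 9.7
```

View pics/w23.png

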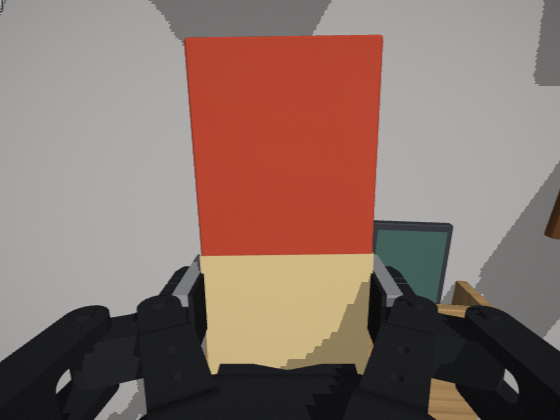

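Call:
drive_tool([
  {"translation": [0.004,0,0.02],"rot": [0,-0.02,0],"claw": 1},
  {"translation": [0.01,0,0.06],"rot": [0,-0.07,0],"claw": 1},
  {"translation": [0.018,0,0.11],"rot": [0,-0.13,0],"claw": 1},
  {"translation": [0.026,0,0.16],"rot": [0,-0.19,0],"claw": 1},
  {"translation": [0.035,0,0.21],"rot": [0,-0.25,0],"claw": 1},
  {"translation": [0.043,0,0.26],"rot": [0,-0.31,0],"claw": 1},
  {"translation": [0.051,0,0.31],"rot": [0,-0.37,0],"claw": 1},
  {"translation": [0.059,0,0.36],"rot": [0,-0.43,0],"claw": 1},
])

```text
time: 40.78
eef_pos: [0.4752, 0.1232, 0.2994]
ee_rot: [-1.571, 0.005, 0.433]
ft_force: [0.5, 0.1, -0.3]
gripper_width: 0.0588
```

```bash
python3 -c "
from h import *
st()
p=binxy(-.012,0);print(p);go([*p,.303],40.6)"
```

```text
t 40.775 p [0.4752 0.1232 0.2994] yaw [-90.02   0.29  24.82] F [ 0.54  0.09 -0.29] w 0.0588
[0.515129   0.35788365]
t [ 0.1347 -0.0044  0.1963] r [-0.0004 -0.2755 -0.0051] rows>= 3.8
```

Call:
drive_tool([
  {"translation": [0.03,-0.005,0.045],"rot": [0,-0.06,-0.003],"claw": 1},
  {"translation": [0.06,-0.005,0.09],"rot": [0,-0.13,-0.003],"claw": 1},
  {"translation": [0.09,-0.005,0.133],"rot": [0,-0.19,-0.003],"claw": 1},
  {"translation": [0.118,-0.005,0.172],"rot": [0,-0.25,-0.003],"claw": 1},
  {"translation": [0.132,-0.005,0.192],"rot": [0,-0.275,-0.003],"claw": 1},
  {"translation": [0.1347,-0.005,0.1963],"rot": [0,-0.2755,-0.003],"claw": 1},
  {"translation": [0.1347,-0.005,0.1963],"rot": [0,-0.2755,-0.003],"claw": 1},
  {"translation": [0.1347,-0.005,0.1963],"rot": [0,-0.2755,-0.003],"claw": 1},
])

```text
time: 41.78
eef_pos: [0.5162, 0.3552, 0.3065]
ee_rot: [-1.572, -0.001, 0.705]
ft_force: [-0.4, 0.1, -0.4]
gripper_width: 0.0587
```

```bash
python3 -c "
from h import *
st();cam('wrist','w24');cam('scene','s24')
p=binxy(-.012,0);print(p);go([*p,.193],40.6)"
```

```text
t 41.775 p [0.5162 0.3552 0.3065] yaw [-9.008e+01 -7.000e-02  4.041e+01] F [-0.44  0.11 -0.37] w 0.0587
[0.515129   0.35788365]
t [0.0007 0.1139 0.0028] r [ 0.0013 -0.0033  0.002 ] rows>= 1.8
```

View pics/w24.png

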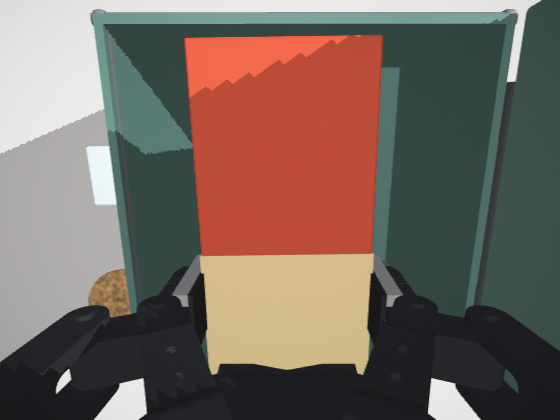

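View pics/s24.png

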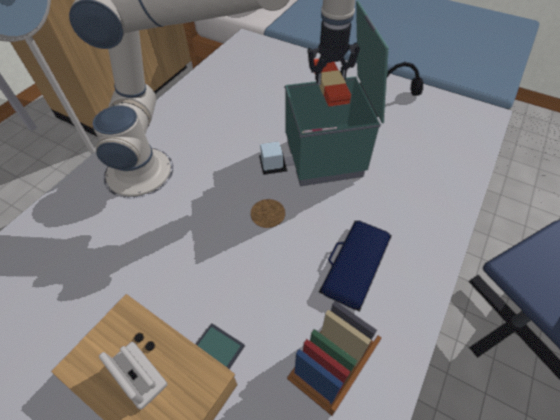

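```bash
python3 -c "
from h import *
c=cam('scene');W=cloud(c);h=cv2.cvtColor(c['img'],cv2.COLOR_RGB2HSV)
i=c['img'].astype(int)
m=(i[:,:,0]>i[:,:,2]*1.25)&(W[:,:,2]>.27);m[:, :300]=0;m[:,400:]=0;m[130:]=0
P=W[m];u=P[:,:2]@D-.636;v=P[:,:2]@N+.0635
print(m.sum(),np.percentile(u,[2,98]),np.percentile(v,[1,2,98,99]),np.percentile(P[:,2],[2,98]))
c=cam('wrist');W=cloud(c);i=c['img'].astype(int)
m=(i[:,:,0]>i[:,:,2]*1.25)&(W[:,:,2]>.27)
P=W[m];u=P[:,:2]@D-.636;v=P[:,:2]@N+.0635
print(m.sum(),np.percentile(u,[2,98]),np.percentile(v,[1,2,98,99]),np.percentile(P[:,2],[2,98]))
"
```

```text
999 [-0.04734871  0.01568103] [-0.09734807 -0.09681487  0.0559834   0.07132887] [0.30543257 0.38081741]
58768 [-0.04189401  0.01543927] [-0.02827634 -0.02664444  0.08374122  0.08456396] [0.33133445 0.33389843]
```

Call:
drive_tool([
  {"translation": [0,0.03,0.004],"rot": [0,0,0],"claw": 1},
  {"translation": [0,0.07,0.005],"rot": [0,0,0],"claw": 1},
  {"translation": [0,0.105,0.005],"rot": [0,0,0],"claw": 1},
  {"translation": [0,0.118,0.005],"rot": [0,0,0],"claw": 1},
  {"translation": [0,0.118,0.005],"rot": [0,0,0],"claw": -0.5},
  {"translation": [0,0.118,0.005],"rot": [0,0,0],"claw": -0.85},
  {"translation": [0,0.118,0.005],"rot": [0,0,0],"claw": -0.85},
  {"translation": [0,0.118,0.005],"rot": [0,0,0],"claw": -0.85},
])

```text
time: 42.98
eef_pos: [0.5134, 0.3603, 0.1896]
ee_rot: [-1.572, -0.003, 0.707]
ft_force: [-0.0, -0.1, 0.4]
gripper_width: 0.079
```

Call:
drive_tool([
  {"translation": [0,-0.02,0],"rot": [0,0,0],"claw": -0.85},
  {"translation": [0,-0.06,0],"rot": [0,0,0],"claw": -0.85},
  {"translation": [0,-0.1,0],"rot": [0,0,0],"claw": -0.85},
  {"translation": [0,-0.14,0],"rot": [0,0,0],"claw": -1},
  {"translation": [0,-0.15,0],"rot": [0,0,0],"claw": -1},
  {"translation": [0,-0.15,0],"rot": [0,0,0],"claw": -1},
])

```text
time: 43.72
eef_pos: [0.513, 0.3602, 0.3393]
ee_rot: [-1.572, -0.003, 0.707]
ft_force: [0.6, -0.2, -1.0]
gripper_width: 0.0853
```

```bash
python3 -c "
from h import *
st();c=cam('wrist','w25');W=cloud(c);i=c['img'].astype(int)
m=(i[:,:,0]>i[:,:,2]*1.4);print('box z',np.percentile(W[m][:,2],[2,50,98]))
go([.3822,.2440,.305],130.6)
cam('top','t25')
"
```

```text
t 43.725 p [0.513  0.3602 0.3393] yaw [-90.08  -0.18  40.49] F [ 0.56 -0.17 -1.03] w 0.0853
box z [nan nan nan]
t [-0.1748  0.0325 -0.0034] r [ 1.1000e-03 -1.5727e+00 -4.0000e-04] rows>= 8.4
```

View pics/w25.png

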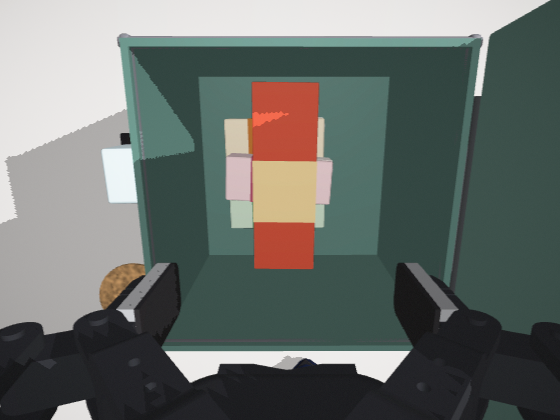

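View pics/t25.png

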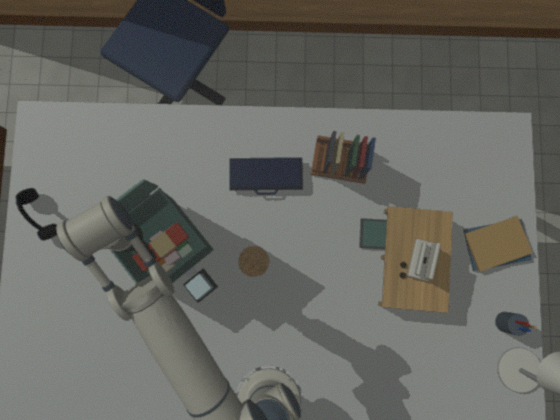

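Call:
drive_tool([
  {"translation": [-0.015,0,0],"rot": [0,-0.15,0],"claw": -1},
  {"translation": [-0.045,0,0],"rot": [0,-0.33,0],"claw": -1},
  {"translation": [-0.08,0,-0.001],"rot": [0,-0.51,0],"claw": -1},
  {"translation": [-0.115,0,-0.002],"rot": [0,-0.69,0],"claw": -1},
  {"translation": [-0.145,0,-0.003],"rot": [0,-0.87,0],"claw": -1},
  {"translation": [-0.165,0,-0.003],"rot": [0,-1.05,0],"claw": -1},
  {"translation": [-0.175,0,-0.003],"rot": [0,-1.23,0],"claw": -1},
  {"translation": [-0.175,0,-0.003],"rot": [0,-1.41,0],"claw": -1},
])

```text
time: 44.82
eef_pos: [0.3809, 0.2436, 0.3366]
ee_rot: [-1.57, 0.001, 2.122]
ft_force: [0.6, 0.1, -0.1]
gripper_width: 0.0853
```

Call:
drive_tool([
  {"translation": [0,0.03,0],"rot": [0,-0.08,0],"claw": -1},
  {"translation": [0,0.08,0],"rot": [0,-0.16,0],"claw": -1},
  {"translation": [0,0.12,0],"rot": [0,-0.162,0],"claw": -1},
  {"translation": [0,0.14,0],"rot": [0,-0.162,0],"claw": -1},
  {"translation": [0,0.14,0],"rot": [0,-0.162,0],"claw": -1},
  {"translation": [0,0.14,0],"rot": [0,-0.162,0],"claw": -1},
])

```text
time: 45.58
eef_pos: [0.3819, 0.2441, 0.1985]
ee_rot: [-1.572, 0.001, 2.279]
ft_force: [-0.2, 0.1, 0.1]
gripper_width: 0.0856
```

```bash
python3 -c "
from h import *
st();c=cam('wrist','w26');W=cloud(c);st()
m=comp(W,(180,80,400,300),.07,.1);print(boxfit(W,m))
T=cloud(cam('top'));m=comp(T,(232,240,276,284),.0025,.02);print('coaster top',boxfit(T,m))
i=cam('top')['img'].astype(int)
"
```

```text
t 45.575 p [0.3819 0.2441 0.1985] yaw [-9.0080e+01  6.0000e-02  1.3056e+02] F [-0.19  0.13  0.06] w 0.0856
t 45.625 p [0.3822 0.2443 0.1991] yaw [-9.0150e+01  8.0000e-02  1.3056e+02] F [ 1.21 -0.3   0.51] w 0.0852
(6956, array([381.8, 243.8]), array([64.7, 64.2]), 41.3, array([79. , 81. , 82.2]))
coaster top (95, array([441. ,  63.3]), array([30.6, 57.7]), 6.4, array([ 3.2,  6.2, 11.4]))
```

View pics/w26.png

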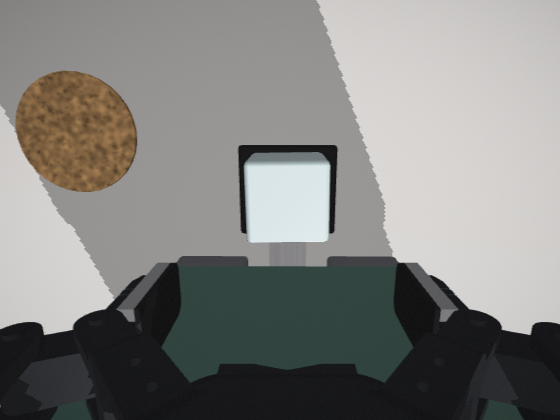

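```bash
python3 -c "
from h import *
for cn,b in (('wrist',(10,60,145,200)),('top',(232,240,276,284)),('scene',(245,195,292,232))):
    c=cam(cn);W=cloud(c);i=c['img'].astype(int)
    m=np.zeros(i.shape[:2],bool);m[b[1]:b[3],b[0]:b[2]]=1
    m&=(i[:,:,0]>i[:,:,2]*1.35)
    m=cv2.morphologyEx(m.astype(np.uint8),cv2.MORPH_CLOSE,np.ones((5,5),np.uint8))
    n,l,s,_=cv2.connectedComponentsWithStats(m);m=l==1+np.argmax(s[1:,4])
    P=W[m];P=P[~np.isnan(P).any(1)];print(cn,len(P),cv2.minEnclosingCircle((P[:,:2]*1000).astype(np.float32)),np.median(P,0).round(4))
"
```

```text
wrist 11299 ((473.02294921875, 64.88550567626953), 55.340187072753906) [0.4706 0.064  0.0042]
top 691 ((473.2772216796875, 65.57142639160156), 53.05608367919922) [0.4727 0.0663 0.0051]
scene 756 ((472.5830383300781, 63.72892761230469), 55.18832778930664) [0.474  0.0611 0.0051]
```

Call:
drive_tool([
  {"translation": [0,0.03,0],"rot": [0,0,0],"claw": -1},
  {"translation": [0,0.07,0],"rot": [0,0,0],"claw": -1},
  {"translation": [0,0.11,0],"rot": [0,0,0],"claw": -1},
  {"translation": [0,0.14,0],"rot": [0,0,0],"claw": -1},
  {"translation": [0,0.158,0],"rot": [0,0,0],"claw": -1},
  {"translation": [0,0.166,0],"rot": [0,0,0],"claw": -1},
  {"translation": [0,0.166,0],"rot": [0,0,0],"claw": -1},
  {"translation": [0,0.166,0],"rot": [0,0,0],"claw": -1},
])

```text
time: 46.88
eef_pos: [0.383, 0.2446, 0.0335]
ee_rot: [-1.574, 0.002, 2.279]
ft_force: [-0.2, -0.1, -1.1]
gripper_width: 0.0857
```

Call:
drive_tool([
  {"translation": [0,0,0],"rot": [0,0,0],"claw": -0.3},
  {"translation": [0,0,0],"rot": [0,0,0],"claw": 0.2},
  {"translation": [0,0,0],"rot": [0,0,0],"claw": 1},
  {"translation": [0,0,0],"rot": [0,0,0],"claw": 1},
  {"translation": [0,0,0],"rot": [0,0,0],"claw": 1},
  {"translation": [0,0,0],"rot": [0,0,0],"claw": 1},
  {"translation": [0,0,0],"rot": [0,0,0],"claw": 1},
])

```text
time: 47.75
eef_pos: [0.3826, 0.2446, 0.0333]
ee_rot: [-1.574, 0.001, 2.279]
ft_force: [-0.6, -0.9, 5.2]
gripper_width: 0.0633
```

Call:
drive_tool([
  {"translation": [0,-0.001,0],"rot": [0,0,0],"claw": 1},
  {"translation": [0,-0.0025,0],"rot": [0,0,0],"claw": 1},
  {"translation": [0,-0.004,0],"rot": [0,0,0],"claw": 1},
  {"translation": [0,-0.0055,0],"rot": [0,0,0],"claw": 1},
  {"translation": [0,-0.007,0],"rot": [0,0,0],"claw": 1},
  {"translation": [0,-0.0085,0],"rot": [0,0,0],"claw": 1},
  {"translation": [0,-0.01,0],"rot": [0,0,0],"claw": 1},
  {"translation": [0,-0.0115,0],"rot": [0,0,0],"claw": 1},
])

```text
time: 48.75
eef_pos: [0.3822, 0.2443, 0.0439]
ee_rot: [-1.572, 0.001, 2.279]
ft_force: [-0.4, 0.3, -3.5]
gripper_width: 0.0632
```

Call:
drive_tool([
  {"translation": [0,-0.0015,0],"rot": [0,0,0],"claw": 1},
  {"translation": [0,-0.003,0],"rot": [0,0,0],"claw": 1},
  {"translation": [0,-0.0045,0],"rot": [0,0,0],"claw": 1},
  {"translation": [0,-0.006,0],"rot": [0,0,0],"claw": 1},
  {"translation": [0,-0.0075,0],"rot": [0,0,0],"claw": 1},
  {"translation": [0,-0.009,0],"rot": [0,0,0],"claw": 1},
  {"translation": [0,-0.0105,0],"rot": [0,0,0],"claw": 1},
  {"translation": [0,-0.012,0],"rot": [0,0,0],"claw": 1},
])

```text
time: 49.75
eef_pos: [0.3822, 0.2442, 0.0558]
ee_rot: [-1.572, 0.001, 2.279]
ft_force: [1.5, 0.5, -3.4]
gripper_width: 0.0635
```

```bash
python3 -c "
from h import *
st();cam('scene','s27')
a=cv2.imread('pics/s27.png')[20:220,180:420];cv2.imwrite('pics/s27c.png',cv2.resize(a,None,fx=2.5,fy=2.5))"
```

```text
t 49.75 p [0.3822 0.2442 0.0558] yaw [-9.0090e+01  6.0000e-02  1.3056e+02] F [ 1.54  0.54 -3.39] w 0.0635
```

View pics/s27c.png

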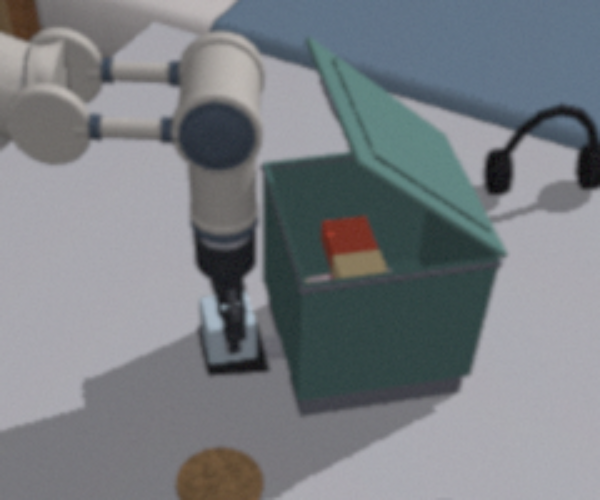

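Lid following well. Continue.

Call:
drive_tool([
  {"translation": [0,-0.0015,0],"rot": [0,0,0],"claw": 1},
  {"translation": [0,-0.003,0],"rot": [0,0,0],"claw": 1},
  {"translation": [0,-0.0045,0],"rot": [0,0,0],"claw": 1},
  {"translation": [0,-0.006,0],"rot": [0,0,0],"claw": 1},
  {"translation": [0,-0.0075,0],"rot": [0,0,0],"claw": 1},
  {"translation": [0,-0.009,0],"rot": [0,0,0],"claw": 1},
  {"translation": [0,-0.0105,0],"rot": [0,0,0],"claw": 1},
  {"translation": [0,-0.012,0],"rot": [0,0,0],"claw": 1},
])

```text
time: 50.8
eef_pos: [0.3822, 0.2442, 0.0678]
ee_rot: [-1.572, 0.001, 2.279]
ft_force: [1.5, -0.1, -4.2]
gripper_width: 0.0633
```

Call:
drive_tool([
  {"translation": [0,-0.001,0],"rot": [0,0,0],"claw": 1},
  {"translation": [0,-0.002,0],"rot": [0,0,0],"claw": 1},
  {"translation": [0,-0.003,0],"rot": [0,0,0],"claw": 1},
  {"translation": [0,-0.004,0],"rot": [0,0,0],"claw": 1},
  {"translation": [0,-0.005,0],"rot": [0,0,0],"claw": 1},
  {"translation": [0,-0.006,0],"rot": [0,0,0],"claw": 1},
  {"translation": [0,-0.007,0],"rot": [0,0,0],"claw": 1},
  {"translation": [0,-0.008,0],"rot": [0,0,0],"claw": 1},
])

```text
time: 51.8
eef_pos: [0.3822, 0.2442, 0.0758]
ee_rot: [-1.572, 0.001, 2.279]
ft_force: [0.6, 1.4, -4.3]
gripper_width: 0.0632
```

Call:
drive_tool([
  {"translation": [0,-0.001,0],"rot": [0,0,0],"claw": 1},
  {"translation": [0,-0.002,0],"rot": [0,0,0],"claw": 1},
  {"translation": [0,-0.003,0],"rot": [0,0,0],"claw": 1},
  {"translation": [0,-0.004,0],"rot": [0,0,0],"claw": 1},
  {"translation": [0,-0.005,0],"rot": [0,0,0],"claw": 1},
  {"translation": [0,-0.006,0],"rot": [0,0,0],"claw": 1},
  {"translation": [0,-0.007,0],"rot": [0,0,0],"claw": 1},
  {"translation": [0,-0.008,0],"rot": [0,0,0],"claw": 1},
])

```text
time: 52.8
eef_pos: [0.3821, 0.2442, 0.0837]
ee_rot: [-1.572, 0.001, 2.279]
ft_force: [0.4, -0.4, -5.4]
gripper_width: 0.0635
```

```bash
python3 -c "
from h import *
st();cam('scene','s28')
a=cv2.imread('pics/s28.png')[20:220,180:420];cv2.imwrite('pics/s28c.png',cv2.resize(a,None,fx=2.5,fy=2.5))"
```

```text
t 52.8 p [0.3821 0.2442 0.0837] yaw [-9.0080e+01  6.0000e-02  1.3056e+02] F [ 0.43 -0.38 -5.41] w 0.0635
```

View pics/s28c.png

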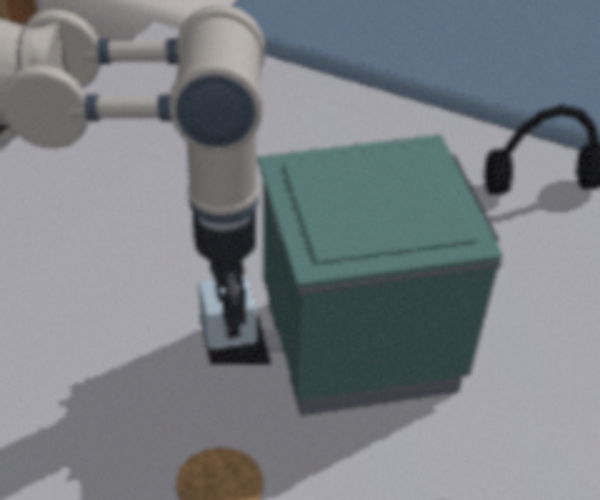

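Call:
drive_tool([
  {"translation": [0,-0.002,0],"rot": [0,0,0],"claw": 1},
  {"translation": [0,-0.005,0],"rot": [0,0,0],"claw": 1},
  {"translation": [0,-0.01,0],"rot": [0,0,0],"claw": 1},
  {"translation": [0,-0.02,0],"rot": [0,0,0],"claw": 1},
  {"translation": [0,-0.035,0],"rot": [0,0,0],"claw": 1},
  {"translation": [0,-0.046,0],"rot": [0,0,0],"claw": 1},
  {"translation": [0,-0.046,0],"rot": [0,0,0],"claw": 1},
])

```text
time: 53.72
eef_pos: [0.3828, 0.2446, 0.1314]
ee_rot: [-1.575, 0.002, 2.279]
ft_force: [-0.1, 0.7, -6.7]
gripper_width: 0.0637
```

```bash
python3 -c "
from h import *
st();go([.473,.065,.13],90.9)"
```

```text
t 53.725 p [0.3828 0.2446 0.1314] yaw [-9.0250e+01  1.0000e-01  1.3056e+02] F [-0.11  0.7  -6.67] w 0.0637
t [-0.1951  0.0016  0.0482] r [ 4.700e-03  6.922e-01 -1.000e-04] rows>= 3.7
```

Call:
drive_tool([
  {"translation": [-0.015,0,0.004],"rot": [0,0.05,0],"claw": 1},
  {"translation": [-0.045,0,0.011],"rot": [0,0.16,0],"claw": 1},
  {"translation": [-0.08,0,0.02],"rot": [0,0.28,0],"claw": 1},
  {"translation": [-0.115,0,0.0285],"rot": [0,0.41,0],"claw": 1},
  {"translation": [-0.15,0,0.037],"rot": [0,0.53,0],"claw": 1},
  {"translation": [-0.18,0,0.0445],"rot": [0,0.64,0],"claw": 1},
  {"translation": [-0.195,0,0.048],"rot": [0,0.692,0],"claw": 1},
  {"translation": [-0.195,0,0.048],"rot": [0,0.692,0],"claw": 1},
])

```text
time: 54.72
eef_pos: [0.4723, 0.0638, 0.1292]
ee_rot: [-1.571, -0.0, 1.584]
ft_force: [0.5, 1.3, -6.4]
gripper_width: 0.0633
```

Call:
drive_tool([
  {"translation": [0,0.02,0],"rot": [0,0,0],"claw": 1},
  {"translation": [0,0.05,0],"rot": [0,0,0],"claw": 1},
  {"translation": [0,0.075,0],"rot": [0,0,0],"claw": 1},
  {"translation": [0,0.09,0],"rot": [0,0,0],"claw": 1},
  {"translation": [0,0.09,0],"rot": [0,0,0],"claw": 1},
  {"translation": [0,0.09,0],"rot": [0,0,0],"claw": 1},
  {"translation": [0,0.09,0],"rot": [0,0,0],"claw": 1},
])

```text
time: 55.6
eef_pos: [0.4734, 0.0649, 0.0412]
ee_rot: [-1.575, -0.0, 1.587]
ft_force: [0.1, -0.4, -7.0]
gripper_width: 0.0632
```

```bash
python3 -c "
from h import *
st();go([.473,.065,.02],90.9);c=cam('top');W=cloud(c);s=cloud(cam('scene','s29'))
a=cv2.imread('pics/s29.png')[140:260,180:360];cv2.imwrite('pics/s29c.png',cv2.resize(a,None,fx=3.5,fy=3.5))"
```

```text
t 55.6 p [0.4734 0.0649 0.0412] yaw [-9.024e+01 -1.000e-02  9.092e+01] F [ 0.06 -0.4  -6.96] w 0.0632
t [0.0001 0.0212 0.0005] r [0.0042 0.0003 0.0002] rows>= 0.3
```

View pics/s29c.png

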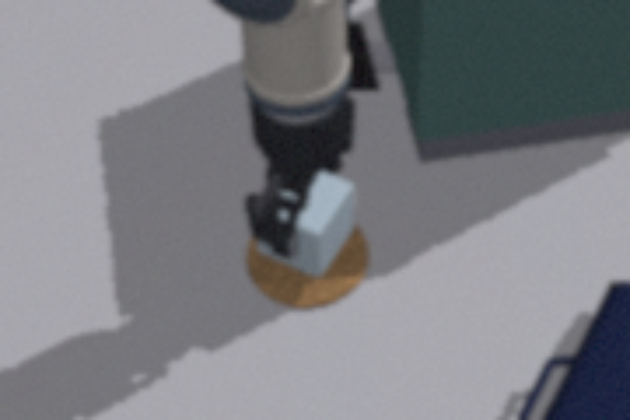

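Call:
drive_tool([
  {"translation": [0,0.008,0],"rot": [0,0,0],"claw": 1},
  {"translation": [0,0.014,0],"rot": [0,0,0],"claw": 1},
  {"translation": [0,0.017,0],"rot": [0,0,0],"claw": 1},
  {"translation": [0,0.019,0],"rot": [0,0,0],"claw": 1},
  {"translation": [0,0.02,0],"rot": [0,0,0],"claw": 1},
  {"translation": [0,0.02,0],"rot": [0,0,0],"claw": 1},
])

```text
time: 56.45
eef_pos: [0.4728, 0.0649, 0.0206]
ee_rot: [-1.573, -0.0, 1.587]
ft_force: [-3.3, 0.6, 0.6]
gripper_width: 0.0634
```

Touching (weight now carried by the coaster). A hair more, then release gently.

Call:
drive_tool([
  {"translation": [0,0.0005,0],"rot": [0,0,0],"claw": 1},
  {"translation": [0,0.0005,0],"rot": [0,0,0],"claw": -0.4},
  {"translation": [0,0.0005,0],"rot": [0,0,0],"claw": -0.55},
  {"translation": [0,0.0005,0],"rot": [0,0,0],"claw": -0.7},
  {"translation": [0,0.0005,0],"rot": [0,0,0],"claw": -1},
  {"translation": [0,0.0005,0],"rot": [0,0,0],"claw": -1},
  {"translation": [0,0.0005,0],"rot": [0,0,0],"claw": -1},
])

```text
time: 57.32
eef_pos: [0.4726, 0.0648, 0.0193]
ee_rot: [-1.573, -0.0, 1.587]
ft_force: [0.8, 0.7, 0.8]
gripper_width: 0.0854
```

Call:
drive_tool([
  {"translation": [0,-0.01,0],"rot": [0,0,0],"claw": -1},
  {"translation": [0,-0.03,0],"rot": [0,0,0],"claw": -1},
  {"translation": [0,-0.06,0],"rot": [0,0,0],"claw": -1},
  {"translation": [0,-0.1,0],"rot": [0,0,0],"claw": -1},
  {"translation": [0,-0.14,0],"rot": [0,0,0],"claw": -1},
  {"translation": [0,-0.18,0],"rot": [0,0,0],"claw": -1},
  {"translation": [0,-0.2,0],"rot": [0,0,0],"claw": -1},
  {"translation": [0,-0.2,0],"rot": [0,0,0],"claw": -1},
])

```text
time: 58.32
eef_pos: [0.473, 0.0649, 0.222]
ee_rot: [-1.577, -0.0, 1.587]
ft_force: [0.4, -0.3, -0.7]
gripper_width: 0.0856
```

```bash
python3 -c "
from h import *
st();c=cam('wrist','w30');W=cloud(c);print(boxfit(W,comp(W,(200,80,380,260),.055,.09)))
S=cloud(cam('scene','s30'));T=cloud(cam('top','t30'))
for X,L in ((T,[('lid',(90,180,215,310),.225,.3),('case',(350,210,390,255),.008,.03),('dock',(400,230,446,286),.12,.2),('shell',(225,150,310,200),.03,.06)]),):
  for n,b,zl,zh in L: print(n,boxfit(X,comp(X,b,zl,zh)))
print('case',boxfit(S,comp(S,(190,320,248,370),.008,.03)))
print('dock',boxfit(S,comp(S,(90,340,170,419),.12,.2)))
print('shell',boxfit(S,comp(S,(310,215,395,311),.03,.06)))
print('pad',boxfit(S,comp(S,(255,140,296,170),.03,.09)))
"
```

```text
t 58.325 p [0.473  0.0649 0.222 ] yaw [-9.037e+01 -2.000e-02  9.091e+01] F [ 0.38 -0.33 -0.65] w 0.0856
(5497, array([471.2,  64.7]), array([63.4, 64. ]), 1.4, array([66.1, 68.1, 69.3]))
lid (6291, array([522.3, 365.6]), array([251.1, 236.7]), 40.4, array([240.3, 247.7, 253.7]))
case (671, array([ 579.8, -354.1]), array([ 93.2, 103.2]), 87.3, array([ 9. , 14.5, 20.6]))
dock (308, array([ 482. , -518.9]), array([ 17. , 117.4]), 75.8, array([125.8, 164.1, 172.6]))
shell (2206, array([784.4,  31.8]), array([113.9, 256.8]), 2.2, array([35.9, 43.9, 50.5]))
case (1149, array([ 580.5, -344.4]), array([ 67.1, 105.5]), 87.2, array([11.7, 14.7, 17.4]))
dock (628, array([ 482. , -522.1]), array([ 14.1, 120.5]), 76.2, array([129. , 168.3, 171.7]))
shell (3417, array([783.7,  26. ]), array([116.3, 256.7]), 1.9, array([35.8, 44.3, 47.6]))
pad (517, array([397.7, 255.1]), array([101.9, 100.1]), 39.2, array([38.9, 52.1, 67.9]))
```

View pics/w30.png

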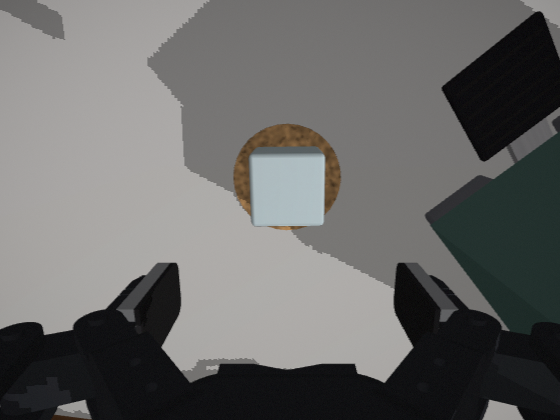

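View pics/s30.png

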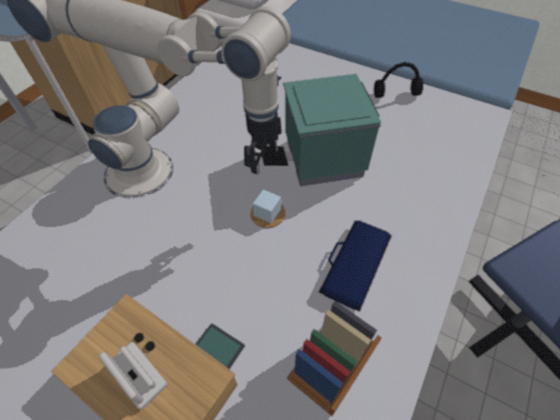

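View pics/t30.png

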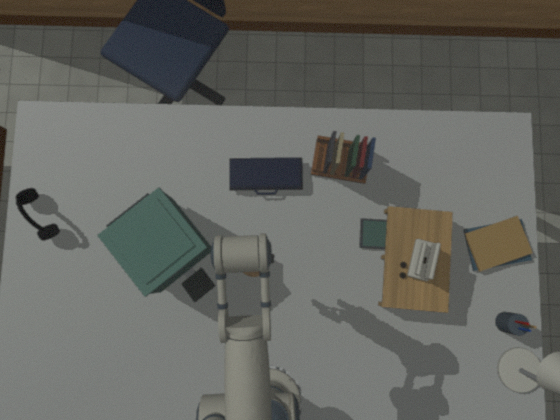

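```bash
python3 -c "
from h import *
print(ctrl.close_job());st()"
```

```text
the job is handed in; nothing more can be done
None
the job is handed in; nothing more can be done
```

The job is done and handed in, with about 58 s on the robot's clock at my last reading. I propped the bin open with the paperweight. Then I put the green, cream and pink cartons in (the blue one, carton_d, was not there) and added the biscuit box, drawn straight out of its bay first. Last, I raised the paperweight slowly, at 8–12 mm/s, so the lid closed with it, and stood it back on the coaster.

**Bin:** the last wrist picture before closing showed all three cartons and the biscuit box inside, below the rim. The lid is now shut and the pedal is back at its rest pose. I did not measure the lid's closing speed. At that lift rate it should be about 0.5 rad/s, against the 2.5 rad/s limit.

**Paperweight:** it stands about 2 mm off the coaster's centre.

**Things to leave alone:** the game case measures where it did at the start. The shell and dock look unmoved in the pictures, but my start and end fits for them are not directly comparable because I used a different mask.

**Disagreements:** the top and scene cameras differed by 3–5 mm in y on several objects. I settled most of these with the wrist camera.

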